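Unload the parts washer into the kit tray

TASK

Lift the washer's basket by its black knob until the pawl has caught the top notch and holds it there on its own, then put every washed part upright and fully home in the tray nest of its own shape. With the parts all in the tray, press the red thumb tab to let the empty basket down to the bottom of the tank, and leave the other things on the bench alone.

Things in the scene. Friction and masses are not known exactly. Their poses are not given: they have to be found in the camera images.
- tank: Green parts-washer dip tank on the bench, drained and dry, 220 mm (x) by 310 mm (y), rim 135 mm high, fixed. Origin at the centre of its underside; its -x side faces the robot. At its -y end a grey guide, 175 mm high, holds the basket lift: an upright notched steel bar with a black knob on top, 177 mm from the tank's centre along -y. Basket, bar and knob rise as one.
- basket (a joint): Lift height of the basket (m): 0 = down (its start), stop at 0.128. Notches hold it at 0.040, 0.080 and 0.120 (top); the spring pawl clicks in 2 to 4 mm above a notch, then carries it when let down. Lifting takes up to about 20 N (0.45 kg plus parts, damper 40 N per m/s). Basket 190 (x) by 270 mm (y), wire lip 14 mm high; floor 24 mm above the bench when down.
- lift_knob (a point): Grip point of the black lift knob, a plain upright cylinder, 30 mm diameter, 42 mm high; the point lies on its axis, 16 mm below its top, 26 mm above the steel bridge it stands on. Moves with the basket. The bridge leads 45 mm along the tank's +y to the hanger, an upright plate 34 mm wide (x) that rises from the basket's -y edge up to the bridge.
- pawl (a joint): Pawl angle (rad): 0 = engaged, where its spring returns it; grows as its red thumb tab is pressed down, stop at 0.42. Beyond about 0.26 it is clear of the notches and the basket sinks by itself (top to bottom in 1 to 3 s) while the tab is held down; let go early, it catches the next notch below.
- pawl_tab (a point): Middle of the top of the pawl's red thumb tab, 30 x 28 mm, on the robot's side of the guide. Pressed down with 2 to 5 N: 28 mm of stroke clears the pawl, the stop comes at 37 mm. It swings about a level pivot 84 mm along the tank's +x and 29 mm lower. With the basket up, bar and knob stand 102 mm along the tank's +x from it: keep the gripper's wide side off them.
- tray: Shallow aluminium kit tray on the bench, 200 mm (x) by 292 mm (y), edge 18 mm high, fixed; origin at the centre of its underside. It holds six grey plates, 90 x 90 mm, 92 mm apart, tops 21 mm above the bench: each has one recess. Which plate lies where varies.
- big_bush: Washed part: brass-coloured round bush, 46 mm diameter, 38 mm high, dark bore drawn on top (solid to the touch), about 160 g. Origin at the centre of its underside, z up. It starts upright in the basket, or is absent in this batch (None). At the start neighbouring parts stand 70 to 80 mm apart, turned less than 0.3 rad from the tank's axes.
- nest_big_bush (a point): Centre of the floor of the nest for the big bush: round, 50 mm diameter, 10 mm deep, dark floor, in a grey plate in the tray. Its axes are the plate's.
- small_bush: Washed part: copper-coloured round bush, 30 mm diameter, 38 mm high, about 90 g. Origin at the centre of its underside, z up. It starts upright in the basket, or is absent in this batch (None). At the start neighbouring parts stand 70 to 80 mm apart, turned less than 0.3 rad from the tank's axes.
- nest_small_bush (a point): Centre of the floor of the nest for the small bush: round, 34 mm diameter, 10 mm deep, dark floor, in a grey plate in the tray. Its axes are the plate's.
- square_block: Washed part: blue square bearing block, 42 x 42 mm, 38 mm high, about 140 g; its sides lie along its x and y. Origin at the centre of its underside, z up. It starts upright in the basket, or is absent in this batch (None). At the start neighbouring parts stand 70 to 80 mm apart, turned less than 0.3 rad from the tank's axes.
- nest_square_block (a point): Centre of the floor of the nest for the square block: square, 46 x 46 mm, 10 mm deep, dark floor, in a grey plate in the tray. Its axes are the plate's.
- slide_block: Washed part: red oblong slide block, 28 mm along its x, 60 mm along its y, 38 mm high, about 130 g. Origin at the centre of its underside, z up. It starts upright in the basket, or is absent in this batch (None). At the start neighbouring parts stand 70 to 80 mm apart, turned less than 0.3 rad from the tank's axes.
- nest_slide_block (a point): Centre of the floor of the nest for the slide block: oblong, 32 mm along the plate's x and 64 mm along its y, 10 mm deep, dark floor, in a grey plate in the tray. Its axes are the plate's.
- gib_block: Washed part: yellow oblong gib block, smaller than the slide block: 22 mm along its x, 46 mm along its y, 38 mm high, about 90 g. Origin at the centre of its underside, z up. It starts upright in the basket, or is absent in this batch (None). At the start neighbouring parts stand 70 to 80 mm apart, turned less than 0.3 rad from the tank's axes.
- nest_gib_block (a point): Centre of the floor of the nest for the gib block: oblong, 26 mm along the plate's x and 50 mm along its y, 10 mm deep, dark floor, in a grey plate in the tray. Its axes are the plate's.
- hex_nut: Washed part: bright aluminium hexagon nut, 38 mm across flats (two flats face its own +x and -x), 38 mm high, about 110 g. Origin at the centre of its underside, z up. It starts upright in the basket, or is absent in this batch (None). At the start neighbouring parts stand 70 to 80 mm apart, turned less than 0.3 rad from the tank's axes.
- nest_hex_nut (a point): Centre of the floor of the nest for the hex nut: hexagonal, 42 mm across flats, two flats facing the plate's +x and -x, 10 mm deep, dark floor, in a grey plate in the tray. Its axes are the plate's.
- caliper: Steel caliper, 200 mm long, lying on the yellow pad, loose bystander; leave it alone.
- screwdriver: Screwdriver with a red handle, 170 mm, loose bystander; leave it alone.
- wash_brush: Washing brush, 200 mm, loose bystander; leave it alone.
- tape: Yellow tape measure, 62 x 36 x 60 mm, loose bystander; leave it alone.
- oil_can: Copper oil can, 68 mm wide, 160 mm high with its spout, loose bystander; leave it alone.
- spanner: Steel spanner, 160 mm, loose bystander; leave it alone.

How it is judged (in metres and radians):
On the way, in this order (a step that is already met when the one before it is completed fails the run):
1. the basket hangs in the top notch, let go of (value of joint basket between 0.116 and 0.1235 m and contact force between the fingers and tank below 0.3 N), for 0.3 s.
2. every part of the batch is home in its nest while the basket still hangs in the top notch (horizontal distance between big_bush and nest_big_bush below 0.006 m and horizontal distance between small_bush and nest_small_bush below 0.006 m and horizontal distance between square_block and nest_square_block below 0.006 m and horizontal distance between slide_block and nest_slide_block below 0.006 m and horizontal distance between gib_block and nest_gib_block below 0.006 m and horizontal distance between hex_nut and nest_hex_nut below 0.006 m and z of big_bush in the frame of nest_big_bush below 0.004 m and z of small_bush in the frame of nest_small_bush below 0.004 m and z of square_block in the frame of nest_square_block below 0.004 m and z of slide_block in the frame of nest_slide_block below 0.004 m and z of gib_block in the frame of nest_gib_block below 0.004 m and z of hex_nut in the frame of nest_hex_nut below 0.004 m and angle between each of big_bush, small_bush, square_block, slide_block, gib_block, hex_nut's own z axis and vertical below 0.08 rad and value of joint basket between 0.116 and 0.1235 m), for 0.2 s.
At the end, for the whole second after the job is handed in: Every part present stands upright (within 0.08 rad) and at rest in its own nest, its underside within 4 mm of the nest's floor and within 6 mm of its centre; the basket is down at the tank's bottom (within 4 mm) and the pawl has sprung back (horizontal distance between big_bush and nest_big_bush below 0.006 m and horizontal distance between small_bush and nest_small_bush below 0.006 m and horizontal distance between square_block and nest_square_block below 0.006 m and horizontal distance between slide_block and nest_slide_block below 0.006 m and horizontal distance between gib_block and nest_gib_block below 0.006 m and horizontal distance between hex_nut and nest_hex_nut below 0.006 m and z of big_bush in the frame of nest_big_bush below 0.004 m and z of small_bush in the frame of nest_small_bush below 0.004 m and z of square_block in the frame of nest_square_block below 0.004 m and z of slide_block in the frame of nest_slide_block below 0.004 m and z of gib_block in the frame of nest_gib_block below 0.004 m and z of hex_nut in the frame of nest_hex_nut below 0.004 m and angle between each of big_bush, small_bush, square_block, slide_block, gib_block, hex_nut's own z axis and vertical below 0.08 rad and linear speed of each of big_bush, small_bush, square_block, slide_block, gib_block, hex_nut below 0.02 m/s and value of joint basket below 0.004 m and value of joint pawl below 0.06 rad); the robot touches nothing.
It fails at once if one of the other things on the bench (caliper, screwdriver, brush, tape, oil can, spanner) is pushed more than 30 mm (distance of any of caliper, screwdriver, wash_brush, tape, oil_can, spanner from where it was at the start of the episode above 0.03 m).
Of big_bush, small_bush, square_block, slide_block, gib_block, hex_nut only 4 to 6 are there at a start; the rules pass over those that are not, and their reading is None.
At some moment in a run one of big_bush, square_block may be knocked a few centimetres aside while the robot is not near it.
It also fails if it takes over 210 s, if anything falls off the work surface, if the arm or the gripper's body presses on something with over 40 N, if the wrist force passes 120 N, or if a joint passes its speed limit or range.

ROBOT

A 7-joint arm with a two-finger parallel gripper is mounted at the origin on the work surface. World frame = base frame: x ahead of the robot, y to its left, z up, the work surface at z = 0. Lengths are in m, angles in degrees, forces in N, time in s.
With the tool pointing down it reaches from about 0.4 to 0.875 m from the base axis. Payload 6.5 kg.
Tool frame: the origin (TCP) lies on the centre line of the jaws, within the pads' length; the fingertips stand 8 mm ahead of it and the grasp point (between the pads) lies 11 mm behind it; z points along the fingers, y is the line along which they close (so a half turn about z gives the same grasp; the last joint's range is limited). The gripper opens to 85 mm and grips with 20 to 120 N. Pads are 22 mm wide; open, the fingers measure 114 mm over their backs; the gripper's body (76 mm by 85 mm) begins 54 mm behind the grasp point. The pads swing forward as they close: fully open they stand 13 mm farther back than shut.
Start: joints at [-76.845, 30.733, -0.252, 88.115, 0.149, 61.152, -4.079], TCP at [0.189, 0.622, 0.239] pointing down, gripper open.
Joint ranges: [-154.64, 154.64], [-21.42, 123.67], [-72.66, 72.17], [13.99, 137.28], [-74.86, 254.86], [10.95, 109.41], [-158.01, 158.01]. Speed limits (degrees/s): [136.94, 136.94, 180, 180, 180, 180, 180].

INTERFACE

Orientations are given as a 3x3 rotation matrix whose columns are the frame's x, y, z axes.
In Python, from cell import * gives the robot as it stands. The module is installed in compiled form; this text tells all that it offers.
- The arm moves only by the tool jog_arm, never from a script. Its argument "plan" is a list of rows, each an object with "fingers": the opening, from -1 (shut) to 1 (fully open); "linear": the shift along the world's x, y, z as a fraction of full scale, a list of three; "turn": the turn about the world's z as a fraction of full scale. A call has 1 to 20 rows; each row is the pose to reach, as a shift and turn from the pose commanded when the call began; what a row does not reach only later rows make up. Full scale, the value 1, is 150 mm for a shift and 60 degrees for a turn. A row lasts 1/8 s, in which the tool goes at most 62.5 mm and 10.7 degrees, less where a joint would pass 70% of its speed; a pose out of reach is approached as far as the arm can. A call with a number of a shift or a turn outside -1 to 1 is refused whole. A call with a gripper value outside its range is refused whole. The fingers move at their own pace and stop on an object; "force" is the grip in N (left out, the last holds). Time passes only in rows, so rows that repeat a pose let the fingers close. It gives the time, the measured TCP pose, the force, the opening and the grip force at its end, in the units of the state.
- observe(): the state, without advancing time (a new reading comes with each control period).
- camera(name): name is "side" or "top" or "wrist"; returns a dict with "img" (420x560x3 uint8, red, green, blue), "range_z" (420x560 float32, m along the optical axis (not along the pixel's ray), 0 where there is no reading), "vertical_fov" (degrees; the focal length in pixels is half the picture's height over the tangent of half this angle, whatever the lens; pixels are square), "cx", "cy" (the principal point, pixels), "D" ([k1, k2, p1, p2, k3] as OpenCV has them; the pictures are not rectified), "R" (3x3) and "t" (3): a world point X has camera coordinates R X + t. Camera axes: x right, y down, z forward; pixel columns grow to the right and rows downward; lengths in m; the calibration is good to about 2 mm. A picture is of the moment at which its call begins.
- hand_in(): hands the job in; it is judged then, once.
The state is a dict: "time": time; "joints": joint angles; "joint_vel": joint speeds; "joint_efforts": joint torques, N m; "tcp_pos": TCP position; "eef_rot": TCP orientation; "ft_force": force on the tool from outside, world axes, zero at the start; "ft_torque": the same for the moment, N m; "gripper_width": finger opening in m; "finger_force": force on a finger pad.
Only numpy, scipy, OpenCV 4.12 (cv2) and the standard library are available. Lean on these libraries where they do the work, as an engineer would, in place of code of your own. Each camera call takes 0.05 s, during which the arm holds its last target. There are 200 camera calls.

## Working session

There is one attempt and no reset: what is moved stays moved. The work goes in short steps, Python scripts to look and compute and a tool call to move; the robot and the scene stay as the last step left them, time stands still between calls to the robot, and variables do not carry over. Pictures are saved under pics/ and viewed, at most 14 in all, crops included, and the job is handed in when it is done.

Besides the shell and the picture viewer there is one more tool, called after "Call:" as name([rows], argument=value, ...), one row to a line, values as JSON. jog_arm: Moves the arm, as the interface text tells. Shift numbers are shares of 150 mm and turn numbers shares of 60 degrees, none past 1 either way. Its arguments: {"type":"object","properties":{"plan":{"type":"array"},"force":{"type":"number"}},"required":["plan"]}

```bash
mkdir -p pics
cat > h.py <<'E'
from cell import *
import numpy as np, cv2
def K(c):
    f=210/np.tan(np.radians(c["vertical_fov"])/2)
    return np.array([[f,0,c["cx"]],[0,f,c["cy"]],[0,0,1]])
def snap(n,f):
    c=camera(n); cv2.imwrite(f"pics/{f}.png",c["img"][:,:,::-1]); np.save(f"pics/{f}.npy",c,allow_pickle=True); return c
def load(f): return np.load(f"pics/{f}.npy",allow_pickle=True).item()
def ray(c,uv):
    p=cv2.undistortPoints(np.array(uv,float).reshape(-1,1,2),K(c),np.array(c["D"],float)).reshape(-1,2)
    d=np.c_[p,np.ones(len(p))]; R=np.array(c["R"]); return -R.T@np.array(c["t"]), d@R
def onz(c,uv,z):
    o,d=ray(c,uv); return o+d*((z-o[2])/d[:,2])[:,None]
def cloud(c):
    h,w=c["range_z"].shape; u,v=np.meshgrid(np.arange(w),np.arange(h))
    o,d=ray(c,np.c_[u.ravel(),v.ravel()]); return (o+d*c["range_z"].ravel()[:,None]).reshape(h,w,3)
def proj(c,P):
    return cv2.projectPoints(np.array(P,float).reshape(-1,1,3),cv2.Rodrigues(np.array(c["R"]))[0],np.array(c["t"],float),K(c),np.array(c["D"],float))[0].reshape(-1,2)
E
python3 - <<'E'
from h import *
for n in("top","side"):
    c=snap(n,n+"0"); print(n,c["vertical_fov"],c["D"],-np.array(c["R"]).T@c["t"])
s=observe(); print(s["tcp_pos"],s["eef_rot"],s["gripper_width"])
E
```

```text
top 51.391311649166184 [-0.12347851  0.          0.          0.          0.        ] [0.3327094  0.0509681  1.50703669]
side 43.83811815529855 [0.04021963 0.         0.         0.         0.        ] [ 0.14881544 -1.22736943  1.01485366]
[0.18929269 0.62125105 0.2384824 ] [[-9.56600680e-01  2.91401768e-01 -3.84934867e-04]
 [ 2.91402012e-01  9.56599452e-01 -1.53517662e-03]
 [-7.91246979e-05 -1.58072179e-03 -9.99998748e-01]] 0.08530284757986627
```

View pics/top0.png

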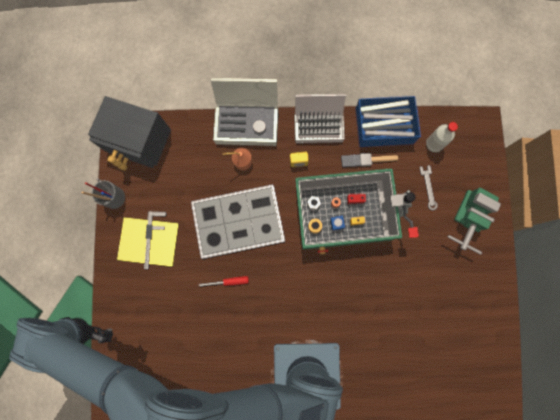

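View pics/side0.png

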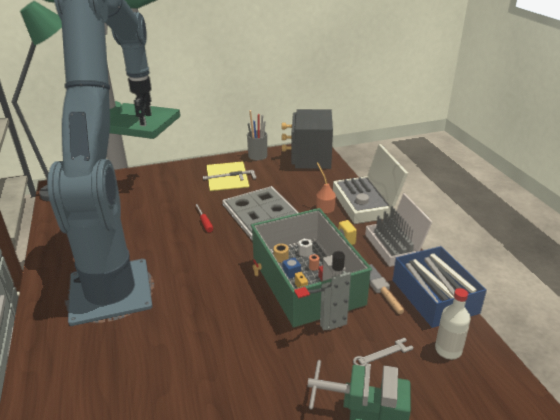

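Top view: tank around (348,208) with the knob at (408,197) and red tab at (413,232), tray at (238,221), six parts in the basket. Enlarging for measurement.

Run:
```python
from h import *
c=load("top0"); im=c["img"][:,:,::-1]
a=cv2.resize(im[165:255,290:430],None,fx=5.7,fy=5.7,interpolation=cv2.INTER_CUBIC)
b=cv2.resize(im[180:260,185:290],None,fx=7,fy=7,interpolation=cv2.INTER_CUBIC)
cv2.imwrite("pics/a0.png",a);cv2.imwrite("pics/b0.png",b)
P=cloud(c)
print(np.round(onz(c,[(408,197)],.19),3),np.round(P[197,408],3),P[232,413].round(3), P[221,228].round(3),P[222,330].round(3))
```

```text
[[ 0.569 -0.315  0.19 ]] [ 0.561 -0.303  0.236] [ 0.463 -0.333  0.159] [0.526 0.264 0.015] [ 0.516 -0.087  0.023]
```

View pics/a0.png

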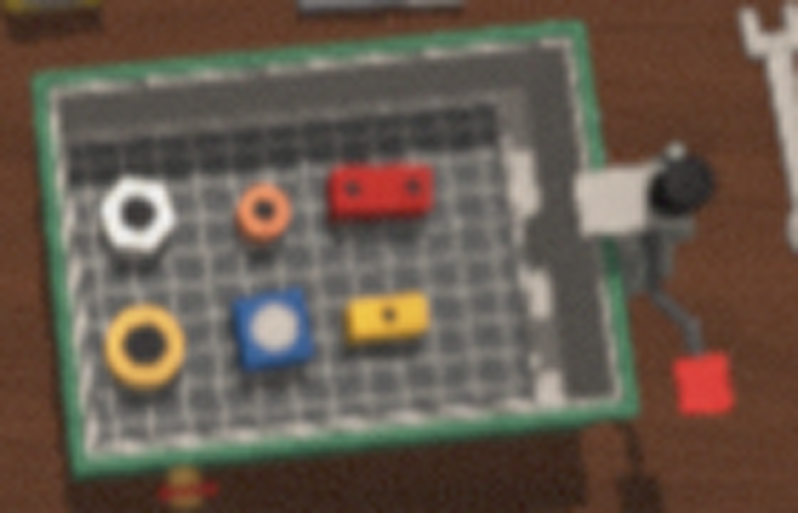

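View pics/b0.png

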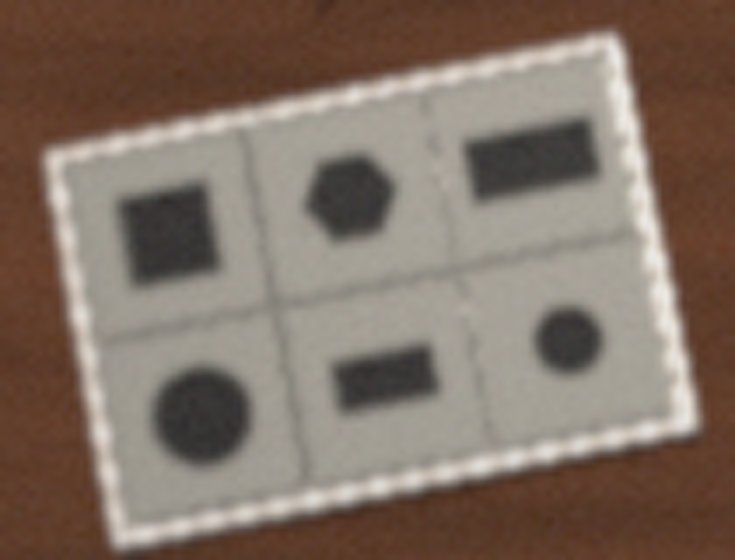

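Six parts: hex, small bush, slide block (top row), big bush, square, gib (bottom row). Nests: square, hex, slide (top row), big bush, gib, small bush (bottom row).

Run:
```python
from h import *
c=load("top0")
def A(p): return np.array(p)/5.7-0.41+[290,165]
def B(p): return np.array(p)/7-0.43+[185,180]
rim=onz(c,[A(p) for p in[(35,73),(583,22),(637,412),(75,475)]],.135)
print("rim",rim.round(3)); ctr=rim.mean(0); print("ctr",ctr.round(3))
d=(rim[0]-rim[1])+(rim[3]-rim[2]); yaw=np.degrees(np.arctan2(-d[0],d[1])); print("tank yaw",yaw, np.linalg.norm(d)/2, np.linalg.norm(rim[0]-rim[3]))
ty=np.array([-np.sin(np.radians(yaw)),np.cos(np.radians(yaw)),0]); print("knob by tank",ctr-.177*ty)
print("knob by img",onz(c,[A((683,183))],.236),"tab",onz(c,[A((705,383))],.159))
tr=onz(c,[B(p) for p in[(45,152),(615,37),(698,430),(118,548)]],.018); print("tray",tr.round(3),tr.mean(0).round(4))
d=(tr[0]-tr[1])+(tr[3]-tr[2]); print("yaw",np.degrees(np.arctan2(-d[0],d[1])),np.linalg.norm(d)/2,np.linalg.norm(tr[0]-tr[3]))
n=onz(c,[B(p) for p in[(170,235),(350,197),(533,160),(202,415),(387,378),(568,340)]],.02);print("nests",n.round(4))
p=onz(c,[A(p) for p in[(138,215),(264,211),(380,190),(145,345),(273,329),(388,317)]],.063);print("parts",p.round(4))
P=cloud(c)
for q in [(683,180),(620,200),(705,383),(138,190),(273,329),(145,320)]:
    u,v=np.round(A(q)).astype(int); print(q,P[v-1:v+2,u-1:u+2,2].round(3).ravel())
c=load("side0");P=cloud(c)
for u,v in [(338,255),(338,260),(338,265),(338,270),(303,293)]: print(u,v,P[v,u].round(3))
```

```text
rim [[ 0.648  0.029  0.135]
 [ 0.674 -0.284  0.135]
 [ 0.451 -0.302  0.135]
 [ 0.422  0.011  0.135]]
ctr [ 0.549 -0.136  0.135]
tank yaw 4.9518411590708755 0.31403112926025767 0.22763800179083535
knob by tank [ 0.56386499 -0.31272675  0.135     ]
knob by img [[ 0.561365   -0.30700912  0.236     ]] tab [[ 0.46385279 -0.33444122  0.159     ]]
tray [[0.597 0.394 0.018]
 [0.65  0.109 0.018]
 [0.454 0.07  0.018]
 [0.4   0.355 0.018]] [0.5251 0.2321 0.018 ]
yaw 10.668133677257709 0.29004075915190924 0.20120774171318143
nests [[0.5537 0.3303 0.02  ]
 [0.5713 0.2407 0.02  ]
 [0.5884 0.1499 0.02  ]
 [0.4642 0.3134 0.02  ]
 [0.4812 0.2222 0.02  ]
 [0.4987 0.1333 0.02  ]]
parts [[ 0.5784 -0.0312  0.063 ]
 [ 0.5796 -0.1055  0.063 ]
 [ 0.5911 -0.1745  0.063 ]
 [ 0.5014 -0.0334  0.063 ]
 [ 0.5096 -0.1085  0.063 ]
 [ 0.5155 -0.1762  0.063 ]]
(683, 180) [0.228 0.233 0.226 0.237 0.229 0.23  0.236 0.227 0.239]
(620, 200) [0.188 0.187 0.186 0.187 0.188 0.189 0.187 0.186 0.187]
(705, 383) [0.158 0.157 0.158 0.161 0.159 0.161 0.157 0.161 0.155]
(138, 190) [0.056 0.06  0.056 0.061 0.06  0.063 0.061 0.067 0.067]
(273, 329) [0.061 0.062 0.053 0.061 0.054 0.063 0.065 0.057 0.059]
(145, 320) [0.06  0.059 0.057 0.067 0.057 0.059 0.062 0.061 0.061]
338 255 [ 0.561 -0.321  0.232]
338 260 [ 0.56  -0.324  0.219]
338 265 [ 0.56  -0.327  0.207]
338 270 [ 0.56  -0.329  0.192]
303 293 [ 0.465 -0.346  0.158]
```

Call:
jog_arm([
  {"fingers": 1, "linear": [0.5, -0.5, 0.7], "turn": -0.4},
  {"fingers": 1, "linear": [1, -1, 1], "turn": -0.8},
  {"fingers": 1, "linear": [1, -1, 1], "turn": -0.8},
  {"fingers": 1, "linear": [1, -1, 1], "turn": -0.8},
  {"fingers": 1, "linear": [1, -1, 1], "turn": -0.8},
  {"fingers": 1, "linear": [1, -1, 1], "turn": -0.8},
])

```text
time: 0.85
tcp_pos: [0.3402, 0.4712, 0.3896]
eef_rot: [[-0.423, 0.906, 0.0], [0.906, 0.423, 0.001], [0.0, 0.001, -1.0]]
ft_force: [0.4, -0.2, 0.2]
gripper_width: 0.085
finger_force: 0.0
```

Call:
jog_arm([
  {"fingers": 1, "linear": [1, -1, 0], "turn": -0.33},
  {"fingers": 1, "linear": [1, -1, 0], "turn": -0.33},
  {"fingers": 1, "linear": [1, -1, 0], "turn": -0.33},
  {"fingers": 1, "linear": [1, -1, 0], "turn": -0.33},
  {"fingers": 1, "linear": [1, -1, 0], "turn": -0.33},
  {"fingers": 1, "linear": [1, -1, 0], "turn": -0.33},
])

```text
time: 1.6
tcp_pos: [0.4878, 0.3239, 0.3884]
eef_rot: [[-0.096, 0.995, -0.002], [0.995, 0.096, 0.0], [0.0, -0.002, -1.0]]
ft_force: [0.3, 0.2, 0.4]
gripper_width: 0.0855
finger_force: 0.0
```

Call:
jog_arm([
  {"fingers": 1, "linear": [0, -0.5, 0], "turn": 0},
  {"fingers": 1, "linear": [0, -0.5, 0], "turn": 0},
  {"fingers": 1, "linear": [0, -0.5, 0], "turn": 0},
  {"fingers": 1, "linear": [0, -0.5, 0], "turn": 0},
])

```text
time: 2.1
tcp_pos: [0.4886, 0.2493, 0.3891]
eef_rot: [[-0.095, 0.995, -0.0], [0.995, 0.095, 0.001], [0.001, -0.0, -1.0]]
ft_force: [-0.1, 0.1, -0.4]
gripper_width: 0.0854
finger_force: 0.0
```

Run:
```python
from h import *
c=snap("wrist","w1"); s=observe(); print(s["time"],s["tcp_pos"],s["eef_rot"],s["joints"])
print(c["vertical_fov"],-np.array(c["R"]).T@c["t"],np.array(c["R"])[2])
```

```text
2.15 [0.48875243 0.24906767 0.38901594] [[-9.51186014e-02  9.95465827e-01 -4.88328555e-04]
 [ 9.95465860e-01  9.51187872e-02  3.72507183e-04]
 [ 4.17267391e-04 -4.50682042e-04 -9.99999811e-01]] [-50.86391258  13.79314605  23.68840516  93.51649468  -5.75482249
  73.90551461 -20.72629326]
65.58572163347105 [0.48159477 0.31449522 0.52389316] [ 0.02481408 -0.25660259 -0.96619841]
```

View pics/w1.png

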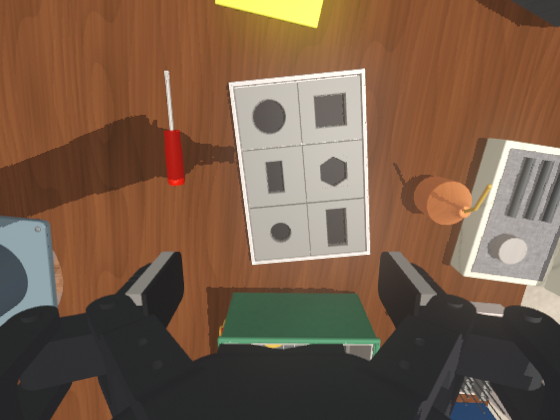

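The wrist view shows the tray whole, corners at about (230,84), (364,71), (369,255), (252,264). Refining by code.

```bash
cat >> h.py <<'E'
def refine(c,uv,w=4):
    g=cv2.cvtColor(c["img"],cv2.COLOR_RGB2GRAY)
    return cv2.cornerSubPix(g,np.array(uv,np.float32).reshape(-1,1,2),(w,w),(-1,-1),(3,40,.01)).reshape(-1,2)
def fit(P,M):  # 2D rigid M->P
    m,p=M.mean(0),P.mean(0); H=(M-m).T@(P-p); a=np.arctan2(H[0,1]-H[1,0],H[0,0]+H[1,1])
    R=np.array([[np.cos(a),-np.sin(a)],[np.sin(a),np.cos(a)]]); t=p-R@m
    return t,np.degrees(a),R,np.linalg.norm((M@R.T+t)-P,axis=1)
E
python3 - <<'E'
from h import *
M=np.array([[.1,.146],[.1,-.146],[-.1,-.146],[-.1,.146]])
N=np.array([[.046,.092],[.046,0],[.046,-.092],[-.046,.092],[-.046,0],[-.046,-.092]])
c=load("w1"); u=refine(c,[(364,71),(369,255),(252,264),(230,84)]); print(u)
t,a,R,e=fit(onz(c,u,.018)[:,:2],M); print(t,a,e)
print((N@R.T+t).round(4).tolist())
# dark blobs
g=cv2.cvtColor(c["img"],cv2.COLOR_RGB2GRAY)
for (x,y) in [(330,110),(333,171),(337,227),(269,116),(275,177),(281,232)]:
    m=np.zeros((422,562),np.uint8); q=((g<110)*255).astype(np.uint8)
    k,lab=cv2.connectedComponents(q); b=lab==lab[y,x]; ys,xs=np.nonzero(b)
    cnt=np.array([(xs.min()+xs.max())/2,(ys.min()+ys.max())/2]); (cc,sz,an)=cv2.minAreaRect(np.c_[xs,ys].astype(np.float32))
    print(b.sum(),onz(c,[cc],.021)[0,:2].round(4),onz(c,[cc],.011)[0,:2].round(4),sz)
c=load("top0"); 
def B(p): return np.array(p)/7-0.43+[185,180]
u=refine(c,[B(p) for p in[(45,152),(615,37),(698,430),(118,548)]],2); t,a,R,e=fit(onz(c,u,.018)[:,:2],M); print("top",t,a,e)
E
```

```text
[[364.36823  67.783  ]
 [369.35983 254.14523]
 [251.77083 264.2813 ]
 [228.2028   82.32059]]
[0.52611526 0.23089717] 10.9197209179949 [0.00065096 0.00085094 0.00071077 0.00073858]
[[0.5539, 0.3299], [0.5713, 0.2396], [0.5887, 0.1493], [0.4635, 0.3125], [0.4809, 0.2222], [0.4984, 0.1318]]
873 [0.5541 0.3302] [0.5556 0.3305] (30.422489166259766, 29.99500846862793)
561 [0.5716 0.2403] [0.5734 0.2388] (28.0, 25.0)
647 [0.5884 0.151 ] [0.5906 0.1477] (35.30611038208008, 19.02537727355957)
822 [0.4638 0.3131] [0.4634 0.3131] (32.0, 31.0)
462 [0.4814 0.2232] [0.4813 0.2214] (30.249130249023438, 15.423076629638672)
278 [0.4989 0.1331] [0.4992 0.1295] (17.0, 19.0)
top [0.52572483 0.23257577] 10.982723295472791 [0.00093344 0.0005879  0.00098069 0.00125178]
```

Call:
jog_arm([
  {"fingers": 1, "linear": [0.25, -1, 0], "turn": 0},
  {"fingers": 1, "linear": [0.25, -1, 0], "turn": 0},
  {"fingers": 1, "linear": [0.25, -1, 0], "turn": 0},
  {"fingers": 1, "linear": [0.25, -1, 0], "turn": 0},
])

```text
time: 2.65
tcp_pos: [0.5276, 0.0952, 0.3893]
eef_rot: [[-0.088, 0.996, 0.0], [0.996, 0.088, -0.001], [-0.001, 0.0, -1.0]]
ft_force: [-0.8, 0.3, -0.2]
gripper_width: 0.0854
finger_force: 0.0
```

Call:
jog_arm([
  {"fingers": 1, "linear": [0.25, -1, 0], "turn": 0},
  {"fingers": 1, "linear": [0.25, -1, 0], "turn": 0},
  {"fingers": 1, "linear": [0.25, -1, 0], "turn": 0},
  {"fingers": 1, "linear": [0.25, -1, 0], "turn": 0},
])

```text
time: 3.15
tcp_pos: [0.565, -0.0537, 0.389]
eef_rot: [[-0.09, 0.996, -0.0], [0.996, 0.09, -0.001], [-0.001, -0.0, -1.0]]
ft_force: [-0.6, 0.8, -1.2]
gripper_width: 0.0856
finger_force: 0.0
```

Call:
jog_arm([
  {"fingers": 1, "linear": [0, -1, 0], "turn": 0},
  {"fingers": 1, "linear": [0, -1, 0], "turn": 0},
  {"fingers": 1, "linear": [0, -1, 0], "turn": 0},
  {"fingers": 1, "linear": [0, -1, 0], "turn": 0},
])

```text
time: 3.65
tcp_pos: [0.565, -0.2025, 0.3889]
eef_rot: [[-0.092, 0.996, -0.0], [0.996, 0.092, 0.0], [0.0, -0.0, -1.0]]
ft_force: [0.9, 0.6, -0.3]
gripper_width: 0.0854
finger_force: 0.0
```

Call:
jog_arm([
  {"fingers": 1, "linear": [0, -0.72, -0.4], "turn": 0},
  {"fingers": 1, "linear": [0, -0.72, -0.4], "turn": 0},
  {"fingers": 1, "linear": [0, -0.72, -0.4], "turn": 0},
  {"fingers": 1, "linear": [0, -0.72, -0.4], "turn": 0},
  {"fingers": 1, "linear": [0, -0.72, -0.4], "turn": 0},
])

```text
time: 4.28
tcp_pos: [0.5662, -0.3083, 0.3299]
eef_rot: [[-0.096, 0.995, 0.002], [0.995, 0.096, 0.001], [0.001, 0.002, -1.0]]
ft_force: [-0.6, 0.5, 1.3]
gripper_width: 0.0853
finger_force: 0.0
```

Run:
```python
from h import *
c=snap("wrist","w2"); d=snap("side","s2"); s=observe(); print(s["time"],s["tcp_pos"],s["joints"])
print(proj(c,[(.563,-.309,.23)]))
h=np.hstack([c["img"][:,:,::-1][:, :400],d["img"][150:360,240:440,::-1].repeat(2,0).repeat(2,1)]); cv2.imwrite("pics/m2.png",h)
```

```text
4.375 [ 0.56561543 -0.30933296  0.32996099] [  0.52429542  29.16641208  36.37442066  84.56119399 -17.7601161
  72.02366568  44.32554365]
[[276.89992419 207.53707716]]
```

View pics/m2.png

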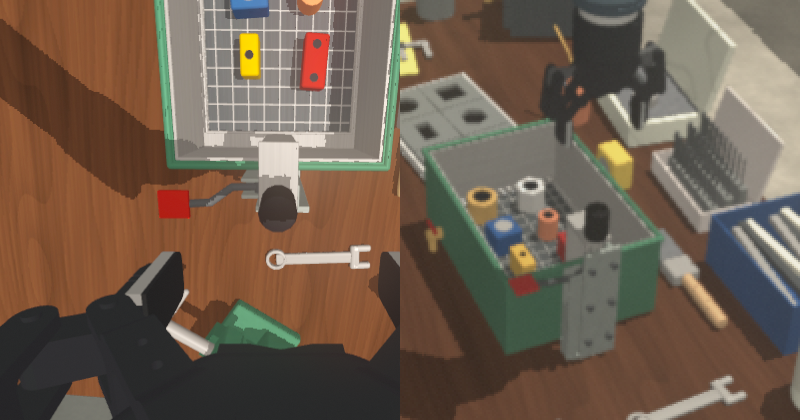

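The knob's top sits at (277,205) in the wrist view, just where my estimate projects. Descending and gripping.

Call:
jog_arm([
  {"fingers": 1, "linear": [-0.01, 0, -0.3], "turn": 0},
  {"fingers": 1, "linear": [-0.01, 0, -0.6], "turn": 0},
  {"fingers": 1, "linear": [-0.01, 0, -0.85], "turn": 0},
  {"fingers": 1, "linear": [-0.01, 0, -0.85], "turn": 0},
  {"fingers": -1, "linear": [-0.01, 0, -0.85], "turn": 0},
  {"fingers": -1, "linear": [-0.01, 0, -0.85], "turn": 0},
  {"fingers": -1, "linear": [-0.01, 0, -0.85], "turn": 0},
  {"fingers": -1, "linear": [-0.01, 0, -0.85], "turn": 0},
  {"fingers": -1, "linear": [-0.01, 0, -0.85], "turn": 0},
  {"fingers": -1, "linear": [-0.01, 0, -0.85], "turn": 0},
], force=70)

```text
time: 5.62
tcp_pos: [0.5644, -0.3115, 0.2034]
eef_rot: [[-0.092, 0.996, 0.003], [0.996, 0.092, -0.001], [-0.001, 0.003, -1.0]]
ft_force: [1.2, 0.3, 6.2]
gripper_width: 0.0287
finger_force: 68.6
```

Call:
jog_arm([
  {"fingers": -1, "linear": [0, 0, 0.06], "turn": 0},
  {"fingers": -1, "linear": [0, 0, 0.14], "turn": 0},
  {"fingers": -1, "linear": [0, 0, 0.22], "turn": 0},
  {"fingers": -1, "linear": [0, 0, 0.3], "turn": 0},
  {"fingers": -1, "linear": [0, 0, 0.38], "turn": 0},
  {"fingers": -1, "linear": [0, 0, 0.46], "turn": 0},
  {"fingers": -1, "linear": [0, 0, 0.54], "turn": 0},
  {"fingers": -1, "linear": [0, 0, 0.62], "turn": 0},
  {"fingers": -1, "linear": [0, 0, 0.7], "turn": 0},
  {"fingers": -1, "linear": [0, 0, 0.76], "turn": 0},
  {"fingers": -1, "linear": [0, 0, 0.81], "turn": 0},
  {"fingers": -1, "linear": [0, 0, 0.84], "turn": 0},
  {"fingers": -1, "linear": [0, 0, 0.84], "turn": 0},
  {"fingers": -1, "linear": [0, 0, 0.84], "turn": 0},
])

```text
time: 7.38
tcp_pos: [0.5642, -0.3114, 0.3266]
eef_rot: [[-0.092, 0.996, 0.002], [0.996, 0.092, -0.001], [-0.002, 0.002, -1.0]]
ft_force: [7.5, -4.3, -11.1]
gripper_width: 0.0285
finger_force: 72.3
```

Call:
jog_arm([
  {"fingers": -1, "linear": [0, 0, 0.01], "turn": 0},
  {"fingers": -1, "linear": [0, 0, 0.017], "turn": 0},
  {"fingers": -1, "linear": [0, 0, 0.017], "turn": 0},
  {"fingers": -1, "linear": [0, 0, 0.017], "turn": 0},
  {"fingers": -1, "linear": [0, 0, 0.017], "turn": 0},
])

```text
time: 8.0
tcp_pos: [0.5642, -0.3114, 0.329]
eef_rot: [[-0.092, 0.996, 0.002], [0.996, 0.092, -0.001], [-0.002, 0.001, -1.0]]
ft_force: [8.3, -4.3, -10.7]
gripper_width: 0.0281
finger_force: 72.3
```

Call:
jog_arm([
  {"fingers": -1, "linear": [0, 0, -0.02], "turn": 0},
  {"fingers": -1, "linear": [0, 0, -0.035], "turn": 0},
  {"fingers": -1, "linear": [0, 0, -0.045], "turn": 0},
  {"fingers": -1, "linear": [0, 0, -0.045], "turn": 0},
  {"fingers": -1, "linear": [0, 0, -0.045], "turn": 0},
])

```text
time: 8.62
tcp_pos: [0.5642, -0.3114, 0.3233]
eef_rot: [[-0.092, 0.996, 0.002], [0.996, 0.092, -0.001], [-0.002, 0.002, -1.0]]
ft_force: [6.1, -3.0, -6.0]
gripper_width: 0.0283
finger_force: 72.9
```

Call:
jog_arm([
  {"fingers": -1, "linear": [0, 0, -0.01], "turn": 0},
  {"fingers": -1, "linear": [0, 0, -0.015], "turn": 0},
  {"fingers": -1, "linear": [0, 0, -0.015], "turn": 0},
  {"fingers": -1, "linear": [0, 0, -0.015], "turn": 0},
])

```text
time: 9.12
tcp_pos: [0.5643, -0.3114, 0.3229]
eef_rot: [[-0.092, 0.996, 0.004], [0.996, 0.092, -0.001], [-0.001, 0.003, -1.0]]
ft_force: [3.4, -0.2, 5.1]
gripper_width: 0.0285
finger_force: 74.1
```

Call:
jog_arm([
  {"fingers": 1, "linear": [0, 0, 0], "turn": 0},
  {"fingers": 1, "linear": [0, 0, 0], "turn": 0},
  {"fingers": 1, "linear": [0, 0, 0], "turn": 0},
  {"fingers": 1, "linear": [0, 0, 0], "turn": 0},
  {"fingers": 1, "linear": [0, 0, 0.2], "turn": 0},
  {"fingers": 1, "linear": [0, 0, 0.5], "turn": 0},
  {"fingers": 1, "linear": [0, 0, 0.7], "turn": 0},
  {"fingers": 1, "linear": [0, 0, 0.7], "turn": 0},
])

```text
time: 10.12
tcp_pos: [0.5636, -0.3122, 0.4289]
eef_rot: [[-0.091, 0.996, 0.004], [0.996, 0.091, -0.002], [-0.003, 0.004, -1.0]]
ft_force: [0.4, -0.8, -0.8]
gripper_width: 0.0857
finger_force: 0.0
```

Call:
jog_arm([
  {"fingers": 1, "linear": [-0.1, 1, 0], "turn": 0},
  {"fingers": 1, "linear": [-0.1, 1, 0], "turn": 0},
  {"fingers": 1, "linear": [-0.1, 1, 0], "turn": 0},
  {"fingers": 1, "linear": [-0.1, 1, 0], "turn": 0},
])

```text
time: 10.62
tcp_pos: [0.5479, -0.1582, 0.4252]
eef_rot: [[-0.096, 0.995, -0.002], [0.995, 0.096, 0.002], [0.002, -0.001, -1.0]]
ft_force: [-0.5, -0.8, 0.4]
gripper_width: 0.0853
finger_force: 0.0
```

Call:
jog_arm([
  {"fingers": 1, "linear": [0, 0.55, 0], "turn": 0},
  {"fingers": 1, "linear": [0, 0.55, 0], "turn": 0},
  {"fingers": 1, "linear": [0, 0.55, 0], "turn": 0},
  {"fingers": 1, "linear": [0, 0.55, 0], "turn": 0},
])

```text
time: 11.12
tcp_pos: [0.5477, -0.0811, 0.4261]
eef_rot: [[-0.089, 0.996, -0.001], [0.996, 0.089, -0.001], [-0.001, -0.001, -1.0]]
ft_force: [0.0, 0.1, -0.2]
gripper_width: 0.0853
finger_force: 0.0
```

Run:
```python
from h import *
c=snap("wrist","w3"); d=snap("top","t3"); s=observe(); print(s["time"],s["tcp_pos"],s["joints"])
P=cloud(c); print(P[150:260:10,200:400:20,2].round(3))
```

```text
11.225 [ 0.54773975 -0.08093905  0.42624254] [-24.32772004  14.23069281  35.33495466  89.61621885  -8.2797116
  78.81031027  16.85409803]
[[0.132 0.143 0.145 0.144 0.145 0.143 0.144 0.143 0.136 0.001]
 [0.134 0.144 0.142 0.143 0.144 0.144 0.144 0.143 0.136 0.001]
 [0.134 0.144 0.143 0.143 0.145 0.144 0.144 0.145 0.136 0.001]
 [0.134 0.144 0.181 0.182 0.144 0.143 0.145 0.143 0.137 0.   ]
 [0.134 0.144 0.183 0.181 0.143 0.181 0.142 0.143 0.137 0.   ]
 [0.134 0.144 0.183 0.182 0.144 0.182 0.144 0.144 0.137 0.019]
 [0.136 0.143 0.181 0.179 0.142 0.144 0.144 0.144 0.138 0.018]
 [0.137 0.145 0.143 0.144 0.143 0.144 0.144 0.144 0.135 0.017]
 [0.138 0.144 0.145 0.148 0.144 0.164 0.179 0.143 0.135 0.018]
 [0.138 0.144 0.144 0.152 0.143 0.177 0.182 0.144 0.003 0.023]
 [0.136 0.144 0.144 0.156 0.144 0.182 0.181 0.143 0.001 0.021]]
```

View pics/w3.png

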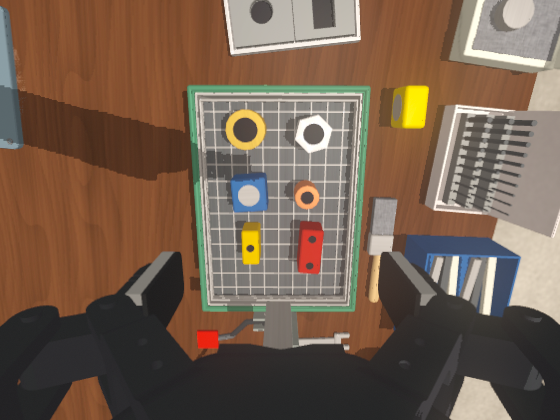

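All six parts stand upright in the raised basket: bush (245,130), hex (313,133), square (250,194), small bush (307,196), gib (251,245), slide (311,248).

```bash
cat >> h.py <<'E'
def parts(c,lo=.174,hi=.192,zt=.182):
    P=cloud(c); m=((P[...,2]>lo)&(P[...,2]<hi)&(P[...,0]>.4)&(P[...,0]<.68)&(P[...,1]<.03)&(P[...,1]>-.24)).astype(np.uint8)
    m=cv2.medianBlur(m,5)
    n,lab,st,_=cv2.connectedComponentsWithStats(m)
    for i in range(1,n):
        if st[i,4]<150: continue
        cn=max(cv2.findContours((lab==i).astype(np.uint8),0,1)[0],key=len).reshape(-1,2).astype(float)
        q=onz(c,cn,zt)[:,:2]*1000
        cc,sz,an=cv2.minAreaRect(q.astype(np.float32)); ci,r=cv2.minEnclosingCircle(q.astype(np.float32))
        print(st[i,4],"rect",np.round(cc,1),np.round(sz,1),round(an,1),"circ",np.round(ci,1),round(r,1),c["img"][lab==i].mean(0).astype(int))
E
python3 - <<'E'
from h import *
parts(load("w3")); print(); parts(load("t3"))
E
```

```text
1271 rect [501.7 -34.8] [44.4 43.2] 5.0 circ [502.2 -34.7] 22.7 [182 152  82]
987 rect [579.4 -32.6] [37.7 41.3] 51.9 circ [579.6 -32.6] 21.1 [202 198 192]
1203 rect [ 511.1 -109.9] [41.9 42.5] 8.7 circ [ 511.4 -110.1] 27.6 [119 144 176]
469 rect [ 580.3 -106.3] [27.6 28.5] 5.7 circ [ 580.6 -106.4] 15.1 [201 142 100]
619 rect [ 517.2 -176.6] [22.  47.1] 5.9 circ [ 517.1 -176.6] 24.5 [222 183  10]
1005 rect [ 592.4 -176. ] [28.1 61.2] 1.0 circ [ 592.1 -176. ] 31.8 [195  63  51]

171 rect [499.2 -33.1] [42.3 42.8] 62.2 circ [500.1 -32.7] 22.4 [166 133  79]
```

Call:
jog_arm([
  {"fingers": 0.3, "linear": [0.15, -0.32, -0.4], "turn": -0.03},
  {"fingers": 0.3, "linear": [0.3, -0.64, -0.8], "turn": -0.07},
  {"fingers": 0.3, "linear": [0.3, -0.64, -1], "turn": -0.07},
  {"fingers": 0.3, "linear": [0.3, -0.64, -1], "turn": -0.07},
  {"fingers": 0.3, "linear": [0.3, -0.64, -1], "turn": -0.07},
  {"fingers": 0.3, "linear": [0.3, -0.64, -1], "turn": -0.07},
  {"fingers": 0.3, "linear": [0.3, -0.64, -1], "turn": -0.07},
])

```text
time: 12.1
tcp_pos: [0.5938, -0.1743, 0.2781]
eef_rot: [[-0.019, 1.0, 0.003], [1.0, 0.019, 0.0], [-0.0, 0.003, -1.0]]
ft_force: [0.5, 1.0, -0.5]
gripper_width: 0.0557
finger_force: 0.0
```

```bash
cat >> h.py <<'E'
def st():
    s=observe(); R=np.array(s["eef_rot"]); print(round(s["time"],2),np.round(np.array(s["tcp_pos"])*1000,1),"heading",round(np.degrees(np.arctan2(R[1,1],R[0,1])),2),"j7",s["joints"][6].round(1),"w",round(s["gripper_width"],4),s["finger_force"],np.round(s["ft_force"],1))
E
python3 -c "
from h import *
st();st()"
```

```text
12.1 [ 593.8 -174.3  278.1] heading 1.11 j7 28.2 w 0.0557 0.0 [ 0.5  1.  -0.5]
12.1 [ 593.8 -174.3  278.1] heading 1.11 j7 28.2 w 0.0557 0.0 [ 0.5  1.  -0.5]
```

Call:
jog_arm([
  {"fingers": 0.3, "linear": [0, -0.01, -0.35], "turn": 0},
  {"fingers": 0.3, "linear": [0, -0.01, -0.6], "turn": 0},
  {"fingers": 0.3, "linear": [0, -0.01, -0.72], "turn": 0},
  {"fingers": 0.3, "linear": [0, -0.01, -0.72], "turn": 0},
  {"fingers": -1, "linear": [0, -0.01, -0.72], "turn": 0},
  {"fingers": -1, "linear": [0, -0.01, -0.72], "turn": 0},
  {"fingers": -1, "linear": [0, -0.01, -0.72], "turn": 0},
  {"fingers": -1, "linear": [0, -0.01, -0.72], "turn": 0},
  {"fingers": -1, "linear": [0, -0.01, -0.72], "turn": 0},
  {"fingers": -1, "linear": [0, -0.01, -0.6], "turn": 0},
  {"fingers": -1, "linear": [0, -0.01, -0.3], "turn": 0},
  {"fingers": -1, "linear": [0, -0.01, 0], "turn": 0},
  {"fingers": -1, "linear": [0, -0.01, 0], "turn": 0},
], force=40)

```text
time: 13.72
tcp_pos: [0.5951, -0.1775, 0.2814]
eef_rot: [[-0.018, 1.0, 0.008], [1.0, 0.018, -0.002], [-0.002, 0.008, -1.0]]
ft_force: [0.2, -0.1, -1.1]
gripper_width: 0.0269
finger_force: 42.7
```

Call:
jog_arm([
  {"fingers": -1, "linear": [0, 0.4, 0], "turn": 0.08},
  {"fingers": -1, "linear": [0, 0.8, 0], "turn": 0.164},
  {"fingers": -1, "linear": [0, 1, 0], "turn": 0.164},
  {"fingers": -1, "linear": [0, 1, 0], "turn": 0.164},
])

```text
time: 14.22
tcp_pos: [0.5926, -0.0224, 0.2758]
eef_rot: [[-0.194, 0.981, -0.001], [0.981, 0.194, 0.002], [0.002, -0.001, -1.0]]
ft_force: [0.5, -0.2, -0.8]
gripper_width: 0.0269
finger_force: 42.6
```

Call:
jog_arm([
  {"fingers": -1, "linear": [0, 0.4, 0], "turn": 0},
  {"fingers": -1, "linear": [0, 0.8, 0], "turn": 0},
  {"fingers": -1, "linear": [0, 1, 0], "turn": 0},
  {"fingers": -1, "linear": [0, 1, 0], "turn": 0},
])

```text
time: 14.72
tcp_pos: [0.5926, 0.126, 0.2758]
eef_rot: [[-0.193, 0.981, -0.001], [0.981, 0.193, 0.0], [0.0, -0.001, -1.0]]
ft_force: [0.3, -0.9, -0.4]
gripper_width: 0.0274
finger_force: 42.6
```

Call:
jog_arm([
  {"fingers": -1, "linear": [-0.02, 0.173, 0], "turn": 0},
  {"fingers": -1, "linear": [-0.026, 0.173, -0.3], "turn": 0},
  {"fingers": -1, "linear": [-0.026, 0.173, -0.7], "turn": 0},
  {"fingers": -1, "linear": [-0.026, 0.173, -1], "turn": 0},
  {"fingers": -1, "linear": [-0.026, 0.173, -1], "turn": 0},
  {"fingers": -1, "linear": [-0.026, 0.173, -1], "turn": 0},
])

```text
time: 15.48
tcp_pos: [0.5907, 0.1483, 0.1283]
eef_rot: [[-0.187, 0.982, 0.003], [0.982, 0.187, -0.0], [-0.001, 0.003, -1.0]]
ft_force: [1.4, 0.2, -0.3]
gripper_width: 0.0271
finger_force: 42.5
```

Run:
```python
from h import *
st(); c=snap("wrist","w4"); st()
i=c["img"][:,:,::-1]; cv2.imwrite("pics/w4c.png",cv2.resize(i[120:420,100:460],None,fx=1.7,fy=1.7))
```

```text
15.47 [590.7 148.3 128.3] heading 10.78 j7 9.2 w 0.0271 42.5252240896225 [ 1.4  0.2 -0.3]
15.53 [591.  148.9 128.8] heading 10.81 j7 9.2 w 0.0274 42.52500772476196 [ 0.2  0.6 -0.4]
```

View pics/w4c.png

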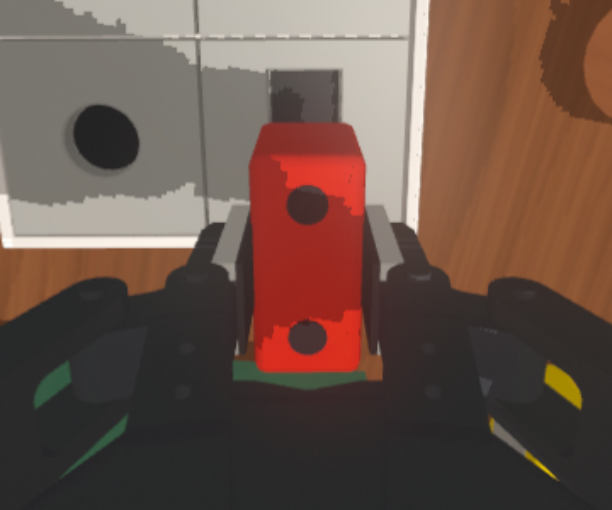

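The slide block's centre line (column 306) lines up with its nest (305), and both are square to each other. Lowering.

Call:
jog_arm([
  {"fingers": -1, "linear": [0, 0, -0.2], "turn": 0},
  {"fingers": -1, "linear": [0, 0, -0.35], "turn": 0},
  {"fingers": -1, "linear": [0, 0, -0.45], "turn": 0},
  {"fingers": -1, "linear": [0, 0, -0.5], "turn": 0},
  {"fingers": -1, "linear": [0, 0, -0.54], "turn": 0},
  {"fingers": -1, "linear": [0, 0, -0.58], "turn": 0},
  {"fingers": -1, "linear": [0, 0, -0.6], "turn": 0},
  {"fingers": -1, "linear": [0, 0, -0.6], "turn": 0},
])

```text
time: 16.52
tcp_pos: [0.5893, 0.1498, 0.0378]
eef_rot: [[-0.189, 0.982, -0.0], [0.982, 0.189, 0.001], [0.001, 0.0, -1.0]]
ft_force: [-4.6, -0.8, 11.8]
gripper_width: 0.0271
finger_force: 44.3
```

Call:
jog_arm([
  {"fingers": 0.1, "linear": [0, 0, 0], "turn": 0},
  {"fingers": 0.1, "linear": [0, 0, 0], "turn": 0},
  {"fingers": 0.1, "linear": [0, 0, 0], "turn": 0},
  {"fingers": 0.1, "linear": [0, 0, 0.3], "turn": 0},
  {"fingers": 0.1, "linear": [0, 0, 0.7], "turn": 0},
  {"fingers": 0.1, "linear": [0, 0, 1], "turn": 0},
  {"fingers": 0.1, "linear": [0, 0, 1], "turn": 0},
])

```text
time: 17.4
tcp_pos: [0.5916, 0.1501, 0.1902]
eef_rot: [[-0.189, 0.982, 0.007], [0.982, 0.189, 0.002], [0.001, 0.007, -1.0]]
ft_force: [-0.2, -0.7, 0.2]
gripper_width: 0.047
finger_force: 0.0
```

Call:
jog_arm([
  {"fingers": 0.1, "linear": [-0.25, -0.4, 0.45], "turn": -0.05},
  {"fingers": 0.1, "linear": [-0.5, -0.8, 0.45], "turn": -0.08},
  {"fingers": 0.1, "linear": [-0.5, -1, 0.45], "turn": -0.08},
  {"fingers": 0.1, "linear": [-0.5, -1, 0.45], "turn": -0.08},
  {"fingers": 0.1, "linear": [-0.5, -1, 0.45], "turn": -0.08},
])

```text
time: 18.02
tcp_pos: [0.5138, 0.0003, 0.2531]
eef_rot: [[-0.106, 0.994, -0.001], [0.994, 0.106, 0.0], [0.0, -0.001, -1.0]]
ft_force: [0.8, 0.9, -0.0]
gripper_width: 0.0469
finger_force: 0.0
```

```bash
cat >> h.py <<'E'
def placed(c,x,y,z0=.04,z1=.056,zt=.049):
    P=cloud(c); m=((np.hypot(P[...,0]-x,P[...,1]-y)<.045)&(P[...,2]>z0)&(P[...,2]<z1+.03))
    print("z top median",np.median(P[m][:,2]).round(4)," pct",np.percentile(P[m][:,2],[5,95]).round(4),m.sum())
    mm=cv2.medianBlur(m.astype(np.uint8),5); q=onz(c,max(cv2.findContours(mm,0,1)[0],key=len).reshape(-1,2),zt)[:,:2]*1000
    cc,sz,an=cv2.minAreaRect(q.astype(np.float32)); print(np.round(cc,1),np.round(sz,1),round(an,1))
E
python3 - <<'E'
from h import *
st(); c=snap("wrist","w5"); placed(c,.5887,.150)
d=snap("top","t5"); placed(d,.5887,.150)
E
```

```text
18.02 [5.138e+02 3.000e-01 2.531e+02] heading 6.1 j7 13.2 w 0.0469 0.0 [ 0.8  0.9 -0. ]
z top median 0.049  pct [0.0453 0.0505] 2122
[587.2 147.7] [28.7 60.5] 10.9
z top median 0.0472  pct [0.0418 0.0528] 146
[586.8 149.4] [28.8 59. ] 7.3
```

Call:
jog_arm([
  {"fingers": 0.1, "linear": [0.02, -0.4, 0.1], "turn": 0},
  {"fingers": 0.1, "linear": [0.023, -0.8, 0.1], "turn": 0},
  {"fingers": 0.1, "linear": [0.023, -1, 0.1], "turn": 0},
  {"fingers": 0.1, "linear": [0.023, -1, 0.1], "turn": 0},
])

```text
time: 18.62
tcp_pos: [0.5176, -0.1519, 0.2684]
eef_rot: [[-0.104, 0.995, -0.001], [0.995, 0.104, -0.001], [-0.001, -0.001, -1.0]]
ft_force: [0.1, -0.3, -1.0]
gripper_width: 0.0472
finger_force: 0.0
```

Call:
jog_arm([
  {"fingers": 0.1, "linear": [0, -0.177, 0], "turn": 0},
  {"fingers": 0.1, "linear": [0, -0.177, -0.2], "turn": 0},
  {"fingers": 0.1, "linear": [0, -0.177, -0.5], "turn": 0},
  {"fingers": 0.1, "linear": [0, -0.177, -0.67], "turn": 0},
  {"fingers": 0.1, "linear": [0, -0.177, -0.67], "turn": 0},
  {"fingers": -1, "linear": [0, -0.177, -0.67], "turn": 0},
  {"fingers": -1, "linear": [0, -0.177, -0.67], "turn": 0},
  {"fingers": -1, "linear": [0, -0.177, -0.67], "turn": 0},
  {"fingers": -1, "linear": [0, -0.177, -0.67], "turn": 0},
  {"fingers": -1, "linear": [0, -0.177, -0.67], "turn": 0},
  {"fingers": -1, "linear": [0, -0.177, -0.6], "turn": 0},
  {"fingers": -1, "linear": [0, -0.177, -0.3], "turn": 0},
  {"fingers": -1, "linear": [0, -0.177, 0], "turn": 0},
  {"fingers": -1, "linear": [0, -0.177, 0], "turn": 0},
])

```text
time: 20.38
tcp_pos: [0.5192, -0.1782, 0.2725]
eef_rot: [[-0.105, 0.994, 0.006], [0.994, 0.105, -0.002], [-0.002, 0.006, -1.0]]
ft_force: [-0.5, 1.3, -1.3]
gripper_width: 0.0213
finger_force: 43.1
```

Call:
jog_arm([
  {"fingers": -1, "linear": [-0.05, 0.4, 0], "turn": 0.05},
  {"fingers": -1, "linear": [-0.1, 0.8, 0], "turn": 0.081},
  {"fingers": -1, "linear": [-0.12, 1, 0], "turn": 0.081},
  {"fingers": -1, "linear": [-0.12, 1, 0], "turn": 0.081},
])

```text
time: 20.88
tcp_pos: [0.4987, -0.0242, 0.2681]
eef_rot: [[-0.195, 0.981, -0.002], [0.981, 0.195, 0.001], [0.001, -0.002, -1.0]]
ft_force: [0.4, -0.0, -0.7]
gripper_width: 0.021
finger_force: 43.0
```

Call:
jog_arm([
  {"fingers": -1, "linear": [-0.05, 0.4, 0], "turn": 0},
  {"fingers": -1, "linear": [-0.1, 0.8, 0], "turn": 0},
  {"fingers": -1, "linear": [-0.125, 1, 0], "turn": 0},
  {"fingers": -1, "linear": [-0.125, 1, 0], "turn": 0},
])

```text
time: 21.38
tcp_pos: [0.4804, 0.1244, 0.2683]
eef_rot: [[-0.193, 0.981, -0.001], [0.981, 0.193, -0.001], [-0.0, -0.001, -1.0]]
ft_force: [0.4, -1.7, -0.7]
gripper_width: 0.0211
finger_force: 43.0
```

Call:
jog_arm([
  {"fingers": -1, "linear": [0, 0.4, 0], "turn": 0},
  {"fingers": -1, "linear": [0, 0.655, -0.3], "turn": 0},
  {"fingers": -1, "linear": [0, 0.655, -0.6], "turn": 0},
  {"fingers": -1, "linear": [0, 0.655, -0.75], "turn": 0},
  {"fingers": -1, "linear": [0, 0.655, -0.75], "turn": 0},
])

```text
time: 22.0
tcp_pos: [0.4804, 0.2184, 0.1547]
eef_rot: [[-0.187, 0.982, -0.003], [0.982, 0.187, -0.004], [-0.003, -0.004, -1.0]]
ft_force: [0.2, 1.0, -0.1]
gripper_width: 0.0211
finger_force: 43.0
```

Call:
jog_arm([
  {"fingers": -1, "linear": [0, 0, -0.3], "turn": 0},
  {"fingers": -1, "linear": [0, 0, -0.55], "turn": 0},
  {"fingers": -1, "linear": [0, 0, -0.62], "turn": 0},
  {"fingers": -1, "linear": [0, 0, -0.67], "turn": 0},
  {"fingers": -1, "linear": [0, 0, -0.72], "turn": 0},
  {"fingers": -1, "linear": [0, 0, -0.76], "turn": 0},
  {"fingers": -1, "linear": [0, 0, -0.79], "turn": 0},
  {"fingers": -1, "linear": [0, 0, -0.79], "turn": 0},
])

```text
time: 23.0
tcp_pos: [0.4807, 0.2218, 0.0377]
eef_rot: [[-0.19, 0.982, -0.0], [0.982, 0.19, 0.0], [0.0, -0.0, -1.0]]
ft_force: [-0.2, 2.0, -1.5]
gripper_width: 0.0211
finger_force: 43.0
```

Call:
jog_arm([
  {"fingers": 0.1, "linear": [0, 0, 0], "turn": 0},
  {"fingers": 0.1, "linear": [0, 0, 0], "turn": 0},
  {"fingers": 0.1, "linear": [0, 0, 0], "turn": 0},
  {"fingers": 0.1, "linear": [0, 0, 0.3], "turn": 0},
  {"fingers": 0.1, "linear": [0, 0, 0.7], "turn": 0},
  {"fingers": 0.1, "linear": [0, 0, 1], "turn": 0},
])

```text
time: 23.75
tcp_pos: [0.4812, 0.2213, 0.1901]
eef_rot: [[-0.19, 0.982, 0.001], [0.982, 0.19, 0.001], [0.0, 0.001, -1.0]]
ft_force: [0.1, 0.6, -0.9]
gripper_width: 0.0468
finger_force: 0.0
```

Call:
jog_arm([
  {"fingers": 0.25, "linear": [0.1, -0.3, 0.3], "turn": 0},
  {"fingers": 0.25, "linear": [0.3, -0.7, 0.45], "turn": 0},
  {"fingers": 0.25, "linear": [0.33, -1, 0.45], "turn": 0},
  {"fingers": 0.25, "linear": [0.33, -1, 0.45], "turn": 0},
])

```text
time: 24.25
tcp_pos: [0.531, 0.0657, 0.2563]
eef_rot: [[-0.181, 0.983, 0.002], [0.983, 0.181, -0.002], [-0.002, 0.001, -1.0]]
ft_force: [-0.0, 0.6, -0.1]
gripper_width: 0.0536
finger_force: 0.0
```

Call:
jog_arm([
  {"fingers": 0.25, "linear": [0.1, -0.4, 0], "turn": 0},
  {"fingers": 0.25, "linear": [0.3, -0.8, 0], "turn": 0},
  {"fingers": 0.25, "linear": [0.337, -1, 0], "turn": 0},
  {"fingers": 0.25, "linear": [0.337, -1, 0], "turn": 0},
])

```text
time: 24.75
tcp_pos: [0.5806, -0.0815, 0.2551]
eef_rot: [[-0.185, 0.983, -0.0], [0.983, 0.185, -0.002], [-0.001, -0.001, -1.0]]
ft_force: [0.3, 1.5, -0.0]
gripper_width: 0.0531
finger_force: 0.0
```

Call:
jog_arm([
  {"fingers": 0.25, "linear": [0, -0.187, 0], "turn": 0},
  {"fingers": 0.25, "linear": [0, -0.187, -0.2], "turn": 0},
  {"fingers": 0.25, "linear": [0, -0.187, -0.45], "turn": 0},
  {"fingers": 0.25, "linear": [0, -0.187, -0.58], "turn": 0},
  {"fingers": 0.25, "linear": [0, -0.187, -0.58], "turn": 0},
  {"fingers": -1, "linear": [0, -0.187, -0.58], "turn": 0},
  {"fingers": -1, "linear": [0, -0.187, -0.58], "turn": 0},
  {"fingers": -1, "linear": [0, -0.187, -0.58], "turn": 0},
  {"fingers": -1, "linear": [0, -0.187, -0.58], "turn": 0},
  {"fingers": -1, "linear": [0, -0.187, -0.58], "turn": 0},
  {"fingers": -1, "linear": [0, -0.187, -0.45], "turn": 0},
  {"fingers": -1, "linear": [0, -0.187, -0.2], "turn": 0},
  {"fingers": -1, "linear": [0, -0.187, 0], "turn": 0},
  {"fingers": -1, "linear": [0, -0.187, 0], "turn": 0},
])

```text
time: 26.5
tcp_pos: [0.5824, -0.1074, 0.2588]
eef_rot: [[-0.19, 0.982, 0.006], [0.982, 0.19, -0.001], [-0.002, 0.006, -1.0]]
ft_force: [-0.3, 1.1, -1.1]
gripper_width: 0.0283
finger_force: 39.6
```

Run:
```python
from h import *
st(); d=snap("top","t6"); placed(d,.4804,.2217); placed(d,.587,.148)
```

```text
26.5 [ 582.4 -107.4  258.8] heading 10.93 j7 31.4 w 0.0283 39.6249121427536 [-0.3  1.1 -1.1]
z top median 0.0475  pct [0.0414 0.0523] 89
[478.2 220.6] [21.9 44.9] 10.5
z top median 0.0476  pct [0.0418 0.0523] 147
[585.9 149.4] [28.9 59.1] 8.6
```

Call:
jog_arm([
  {"fingers": -1, "linear": [-0.2, 0.4, 0], "turn": 0},
  {"fingers": -1, "linear": [-0.45, 0.8, 0], "turn": 0},
  {"fingers": -1, "linear": [-0.551, 1, 0], "turn": 0},
  {"fingers": -1, "linear": [-0.551, 1, 0], "turn": 0},
])

```text
time: 27.05
tcp_pos: [0.4958, 0.0472, 0.2543]
eef_rot: [[-0.197, 0.98, -0.003], [0.98, 0.197, 0.001], [0.002, -0.003, -1.0]]
ft_force: [-0.3, 0.3, -1.5]
gripper_width: 0.0283
finger_force: 39.8
```

Call:
jog_arm([
  {"fingers": -1, "linear": [0, 0.4, 0], "turn": 0},
  {"fingers": -1, "linear": [0, 0.585, -0.3], "turn": 0},
  {"fingers": -1, "linear": [0, 0.585, -0.6], "turn": 0},
  {"fingers": -1, "linear": [0, 0.585, -0.7], "turn": 0},
  {"fingers": -1, "linear": [0, 0.585, -0.7], "turn": 0},
])

```text
time: 27.68
tcp_pos: [0.4981, 0.1297, 0.15]
eef_rot: [[-0.188, 0.982, -0.001], [0.982, 0.188, -0.001], [-0.001, -0.002, -1.0]]
ft_force: [-0.0, -0.2, -0.2]
gripper_width: 0.0284
finger_force: 39.8
```

Call:
jog_arm([
  {"fingers": -1, "linear": [0, 0, -0.3], "turn": 0},
  {"fingers": -1, "linear": [0, 0, -0.5], "turn": 0},
  {"fingers": -1, "linear": [0, 0, -0.58], "turn": 0},
  {"fingers": -1, "linear": [0, 0, -0.63], "turn": 0},
  {"fingers": -1, "linear": [0, 0, -0.68], "turn": 0},
  {"fingers": -1, "linear": [0, 0, -0.72], "turn": 0},
  {"fingers": -1, "linear": [0, 0, -0.75], "turn": 0},
  {"fingers": -1, "linear": [0, 0, -0.75], "turn": 0},
])

```text
time: 28.68
tcp_pos: [0.4982, 0.1311, 0.0377]
eef_rot: [[-0.19, 0.982, -0.0], [0.982, 0.19, -0.0], [-0.0, -0.0, -1.0]]
ft_force: [-0.2, -0.2, -0.2]
gripper_width: 0.0284
finger_force: 39.8
```

Call:
jog_arm([
  {"fingers": 0.2, "linear": [0, 0, 0], "turn": 0},
  {"fingers": 0.2, "linear": [0, 0, 0], "turn": 0},
  {"fingers": 0.2, "linear": [0, 0, 0], "turn": 0},
  {"fingers": 0.2, "linear": [0, 0, 0.3], "turn": 0},
  {"fingers": 0.2, "linear": [0, 0, 0.7], "turn": 0},
  {"fingers": 0.2, "linear": [0, 0, 1], "turn": 0},
])

```text
time: 29.42
tcp_pos: [0.4985, 0.1311, 0.1901]
eef_rot: [[-0.19, 0.982, 0.001], [0.982, 0.19, 0.001], [0.0, 0.001, -1.0]]
ft_force: [0.5, 0.7, -0.1]
gripper_width: 0.0514
finger_force: 0.0
```

Call:
jog_arm([
  {"fingers": 0.46, "linear": [0.1, -0.3, 0.4], "turn": -0.15},
  {"fingers": 0.46, "linear": [0.3, -0.7, 0.8], "turn": -0.317},
  {"fingers": 0.46, "linear": [0.3, -0.7, 1], "turn": -0.317},
  {"fingers": 0.46, "linear": [0.3, -0.7, 1], "turn": -0.317},
  {"fingers": 0.46, "linear": [0.3, -0.7, 1], "turn": -0.317},
])

```text
time: 30.05
tcp_pos: [0.5427, 0.0266, 0.3373]
eef_rot: [[0.14, 0.99, -0.001], [0.99, -0.14, 0.001], [0.001, -0.001, -1.0]]
ft_force: [-0.7, 0.8, 0.3]
gripper_width: 0.0621
finger_force: 0.0
```

Run:
```python
from h import *
st(); c=snap("wrist","w7"); parts(c); placed(c,.4979,.1313)
d=snap("top","t7"); placed(d,.4979,.1313)
```

```text
30.05 [542.7  26.6 337.3] heading -8.04 j7 -4.0 w 0.0621 0.0 [-0.7  0.8  0.3]
1389 rect [579.4 -31.4] [44.  38.3] 83.2 circ [579.2 -31.3] 22.1 [195 189 184]
1688 rect [502.6 -33. ] [46.9 44.5] 81.5 circ [502.1 -32.9] 24.0 [180 149  80]
1540 rect [ 511.2 -107.8] [42.3 45. ] 8.4 circ [ 511.7 -107.4] 28.6 [117 145 177]
z top median 0.0493  pct [0.0473 0.0506] 483
[498.  129.8] [28.  28.4] 34.8
z top median 0.0482  pct [0.0419 0.0522] 62
[495.9 132.4] [23.6 27.1] 89.5
```

Call:
jog_arm([
  {"fingers": 0.46, "linear": [0.15, -0.25, -0.1], "turn": 0.01},
  {"fingers": 0.46, "linear": [0.243, -0.39, -0.4], "turn": 0.01},
  {"fingers": 0.46, "linear": [0.243, -0.39, -0.7], "turn": 0.01},
  {"fingers": 0.46, "linear": [0.243, -0.39, -0.8], "turn": 0.01},
  {"fingers": 0.46, "linear": [0.243, -0.39, -0.8], "turn": 0.01},
])

```text
time: 30.78
tcp_pos: [0.5789, -0.0316, 0.2171]
eef_rot: [[0.129, 0.992, -0.002], [0.992, -0.129, -0.0], [-0.0, -0.002, -1.0]]
ft_force: [0.1, -0.2, 0.1]
gripper_width: 0.0624
finger_force: 0.0
```

Call:
jog_arm([
  {"fingers": 0.46, "linear": [0, 0, -0.2], "turn": 0},
  {"fingers": 0.46, "linear": [0, 0, -0.33], "turn": 0},
  {"fingers": 0.46, "linear": [0, 0, -0.33], "turn": 0},
  {"fingers": -1, "linear": [0, 0, -0.33], "turn": 0},
  {"fingers": -1, "linear": [0, 0, -0.33], "turn": 0},
  {"fingers": -1, "linear": [0, 0, -0.33], "turn": 0},
  {"fingers": -1, "linear": [0, 0, -0.33], "turn": 0},
  {"fingers": -1, "linear": [0, 0, -0.33], "turn": 0},
  {"fingers": -1, "linear": [0, 0, -0.2], "turn": 0},
  {"fingers": -1, "linear": [0, 0, 0.1], "turn": 0},
  {"fingers": -1, "linear": [0, 0, 0.27], "turn": 0},
  {"fingers": -1, "linear": [0, 0, 0.27], "turn": 0},
])

```text
time: 32.28
tcp_pos: [0.581, -0.0328, 0.2612]
eef_rot: [[0.13, 0.991, 0.005], [0.991, -0.13, 0.0], [0.001, 0.005, -1.0]]
ft_force: [-0.4, 0.2, -1.9]
gripper_width: 0.0369
finger_force: 42.7
```

Call:
jog_arm([
  {"fingers": -1, "linear": [-0.03, 0.4, 0], "turn": 0.15},
  {"fingers": -1, "linear": [-0.057, 0.8, 0], "turn": 0.307},
  {"fingers": -1, "linear": [-0.057, 1, 0], "turn": 0.307},
  {"fingers": -1, "linear": [-0.057, 1, 0], "turn": 0.307},
])

```text
time: 32.78
tcp_pos: [0.57, 0.1212, 0.2572]
eef_rot: [[-0.195, 0.981, -0.002], [0.981, 0.195, 0.001], [0.001, -0.002, -1.0]]
ft_force: [-0.4, -0.2, -1.3]
gripper_width: 0.0373
finger_force: 42.7
```

Call:
jog_arm([
  {"fingers": -1, "linear": [0, 0.4, 0], "turn": 0},
  {"fingers": -1, "linear": [0, 0.809, -0.2], "turn": 0},
  {"fingers": -1, "linear": [0, 0.809, -0.5], "turn": 0},
  {"fingers": -1, "linear": [0, 0.809, -0.7], "turn": 0},
  {"fingers": -1, "linear": [0, 0.809, -0.7], "turn": 0},
])

```text
time: 33.4
tcp_pos: [0.5693, 0.2367, 0.1507]
eef_rot: [[-0.188, 0.982, -0.005], [0.982, 0.188, -0.004], [-0.003, -0.006, -1.0]]
ft_force: [-0.2, -0.1, -0.1]
gripper_width: 0.037
finger_force: 42.5
```

Call:
jog_arm([
  {"fingers": -1, "linear": [0, 0, -0.3], "turn": 0},
  {"fingers": -1, "linear": [0, 0, -0.5], "turn": 0},
  {"fingers": -1, "linear": [0, 0, -0.6], "turn": 0},
  {"fingers": -1, "linear": [0, 0, -0.65], "turn": 0},
  {"fingers": -1, "linear": [0, 0, -0.7], "turn": 0},
  {"fingers": -1, "linear": [0, 0, -0.74], "turn": 0},
  {"fingers": -1, "linear": [0, 0, -0.77], "turn": 0},
  {"fingers": -1, "linear": [0, 0, -0.77], "turn": 0},
])

```text
time: 34.4
tcp_pos: [0.571, 0.239, 0.0377]
eef_rot: [[-0.19, 0.982, -0.0], [0.982, 0.19, -0.0], [-0.0, -0.0, -1.0]]
ft_force: [0.4, -0.1, -1.3]
gripper_width: 0.0372
finger_force: 42.7
```

Call:
jog_arm([
  {"fingers": 0.46, "linear": [0, 0, 0], "turn": 0},
  {"fingers": 0.46, "linear": [0, 0, 0], "turn": 0},
  {"fingers": 0.46, "linear": [0, 0, 0], "turn": 0},
  {"fingers": 0.46, "linear": [0, 0, 0.3], "turn": 0},
  {"fingers": 0.46, "linear": [0, 0, 0.7], "turn": 0},
  {"fingers": 0.46, "linear": [0, 0, 1], "turn": 0},
])

```text
time: 35.15
tcp_pos: [0.5717, 0.239, 0.1904]
eef_rot: [[-0.19, 0.982, 0.002], [0.982, 0.19, 0.001], [0.0, 0.002, -1.0]]
ft_force: [0.2, 1.0, 0.2]
gripper_width: 0.0624
finger_force: 0.0
```

Call:
jog_arm([
  {"fingers": 0.46, "linear": [-0.1, -0.3, 0.3], "turn": -0.039},
  {"fingers": 0.46, "linear": [-0.2, -0.6, 0.6], "turn": -0.039},
  {"fingers": 0.46, "linear": [-0.2, -0.9, 0.9], "turn": -0.039},
  {"fingers": 0.46, "linear": [-0.2, -1, 1], "turn": -0.039},
  {"fingers": 0.46, "linear": [-0.2, -1, 1], "turn": -0.039},
])

```text
time: 35.78
tcp_pos: [0.5419, 0.0873, 0.3395]
eef_rot: [[-0.146, 0.989, 0.003], [0.989, 0.146, 0.001], [0.001, 0.004, -1.0]]
ft_force: [-0.9, 0.2, -0.1]
gripper_width: 0.0623
finger_force: 0.0
```

Call:
jog_arm([
  {"fingers": 0.46, "linear": [-0.197, -0.4, 0], "turn": 0},
  {"fingers": 0.46, "linear": [-0.197, -0.4, 0], "turn": 0},
  {"fingers": 0.46, "linear": [-0.197, -0.4, 0], "turn": 0},
  {"fingers": 0.46, "linear": [-0.197, -0.4, 0], "turn": 0},
])

```text
time: 36.28
tcp_pos: [0.5117, 0.0309, 0.3371]
eef_rot: [[-0.152, 0.988, -0.001], [0.988, 0.152, -0.0], [-0.0, -0.001, -1.0]]
ft_force: [1.1, -0.2, 0.5]
gripper_width: 0.0624
finger_force: 0.0
```

Run:
```python
from h import *
st(); c=snap("wrist","w8"); parts(c)
d=snap("top","t8"); placed(d,.5708,.2391); placed(c,.5708,.2391)
```

```text
36.27 [511.7  30.9 337.1] heading 8.77 j7 9.3 w 0.0624 0.0 [ 1.1 -0.2  0.5]
1699 rect [501.6 -32.7] [44.3 46.6] 8.8 circ [501.5 -33. ] 23.7 [182 151  81]
1515 rect [ 509.9 -107.1] [40.7 43.3] 8.8 circ [ 510.6 -107.6] 28.2 [117 145 178]
z top median 0.0477  pct [0.0427 0.0525] 109
[568.4 239.8] [34.3 36. ] 44.8
z top median 0.0492  pct [0.0435 0.0508] 564
[572.  227.1] [38.7 20.8] 8.8
```

Call:
jog_arm([
  {"fingers": 0.46, "linear": [0, -0.4, -0.1], "turn": 0},
  {"fingers": 0.46, "linear": [0, -0.8, -0.4], "turn": 0},
  {"fingers": 0.46, "linear": [0, -0.92, -0.7], "turn": 0},
  {"fingers": 0.46, "linear": [0, -0.92, -0.8], "turn": 0},
  {"fingers": 0.46, "linear": [0, -0.92, -0.8], "turn": 0},
])

```text
time: 37.0
tcp_pos: [0.5116, -0.1077, 0.2172]
eef_rot: [[-0.151, 0.989, -0.002], [0.989, 0.151, 0.0], [0.001, -0.002, -1.0]]
ft_force: [0.1, -0.7, 0.6]
gripper_width: 0.0623
finger_force: 0.0
```

Call:
jog_arm([
  {"fingers": 0.46, "linear": [0, 0, -0.2], "turn": 0},
  {"fingers": 0.46, "linear": [0, 0, -0.33], "turn": 0},
  {"fingers": 0.46, "linear": [0, 0, -0.33], "turn": 0},
  {"fingers": -1, "linear": [0, 0, -0.33], "turn": 0},
  {"fingers": -1, "linear": [0, 0, -0.33], "turn": 0},
  {"fingers": -1, "linear": [0, 0, -0.33], "turn": 0},
  {"fingers": -1, "linear": [0, 0, -0.33], "turn": 0},
  {"fingers": -1, "linear": [0, 0, -0.33], "turn": 0},
  {"fingers": -1, "linear": [0, 0, -0.2], "turn": 0},
  {"fingers": -1, "linear": [0, 0, 0.1], "turn": 0},
  {"fingers": -1, "linear": [0, 0, 0.27], "turn": 0},
  {"fingers": -1, "linear": [0, 0, 0.27], "turn": 0},
])

```text
time: 38.5
tcp_pos: [0.513, -0.1092, 0.2605]
eef_rot: [[-0.15, 0.989, 0.005], [0.989, 0.15, 0.0], [-0.001, 0.005, -1.0]]
ft_force: [-0.4, 0.1, -2.6]
gripper_width: 0.041
finger_force: 44.0
```

Call:
jog_arm([
  {"fingers": -1, "linear": [0.03, 0.4, 0], "turn": 0.039},
  {"fingers": -1, "linear": [0.1, 0.8, 0], "turn": 0.039},
  {"fingers": -1, "linear": [0.14, 1, 0], "turn": 0.039},
  {"fingers": -1, "linear": [0.14, 1, 0], "turn": 0.039},
])

```text
time: 39.0
tcp_pos: [0.532, 0.0444, 0.2569]
eef_rot: [[-0.196, 0.981, -0.002], [0.981, 0.196, 0.0], [0.001, -0.002, -1.0]]
ft_force: [0.1, -0.4, -2.1]
gripper_width: 0.0411
finger_force: 43.9
```

Call:
jog_arm([
  {"fingers": -1, "linear": [0.05, 0.4, 0], "turn": 0},
  {"fingers": -1, "linear": [0.1, 0.8, 0], "turn": 0},
  {"fingers": -1, "linear": [0.14, 1, 0], "turn": 0},
  {"fingers": -1, "linear": [0.14, 1, 0], "turn": 0},
])

```text
time: 39.5
tcp_pos: [0.5531, 0.1929, 0.2571]
eef_rot: [[-0.193, 0.981, -0.001], [0.981, 0.193, -0.0], [-0.0, -0.001, -1.0]]
ft_force: [0.5, -1.4, -1.9]
gripper_width: 0.0407
finger_force: 43.9
```

Call:
jog_arm([
  {"fingers": -1, "linear": [0, 0.4, 0], "turn": 0},
  {"fingers": -1, "linear": [0, 0.8, -0.1], "turn": 0},
  {"fingers": -1, "linear": [0, 0.925, -0.4], "turn": 0},
  {"fingers": -1, "linear": [0, 0.925, -0.7], "turn": 0},
  {"fingers": -1, "linear": [0, 0.925, -0.7], "turn": 0},
])

```text
time: 40.12
tcp_pos: [0.5515, 0.326, 0.1497]
eef_rot: [[-0.188, 0.982, -0.006], [0.982, 0.188, -0.006], [-0.005, -0.007, -1.0]]
ft_force: [0.7, 0.3, -0.7]
gripper_width: 0.0413
finger_force: 43.8
```

Call:
jog_arm([
  {"fingers": -1, "linear": [0, 0, -0.3], "turn": 0},
  {"fingers": -1, "linear": [0, 0, -0.5], "turn": 0},
  {"fingers": -1, "linear": [0, 0, -0.6], "turn": 0},
  {"fingers": -1, "linear": [0, 0, -0.65], "turn": 0},
  {"fingers": -1, "linear": [0, 0, -0.7], "turn": 0},
  {"fingers": -1, "linear": [0, 0, -0.74], "turn": 0},
  {"fingers": -1, "linear": [0, 0, -0.77], "turn": 0},
  {"fingers": -1, "linear": [0, 0, -0.77], "turn": 0},
])

```text
time: 41.12
tcp_pos: [0.5536, 0.3299, 0.0379]
eef_rot: [[-0.19, 0.982, 0.0], [0.982, 0.19, 0.0], [0.0, 0.0, -1.0]]
ft_force: [0.7, 1.2, -2.1]
gripper_width: 0.0411
finger_force: 43.8
```

Call:
jog_arm([
  {"fingers": 0.46, "linear": [0, 0, 0], "turn": 0},
  {"fingers": 0.46, "linear": [0, 0, 0], "turn": 0},
  {"fingers": 0.46, "linear": [0, 0, 0], "turn": 0},
  {"fingers": 0.46, "linear": [0, 0, 0.3], "turn": 0},
  {"fingers": 0.46, "linear": [0, 0, 0.7], "turn": 0},
  {"fingers": 0.46, "linear": [0, 0, 1], "turn": 0},
])

```text
time: 41.88
tcp_pos: [0.5541, 0.3298, 0.1904]
eef_rot: [[-0.19, 0.982, 0.002], [0.982, 0.19, 0.001], [0.001, 0.002, -1.0]]
ft_force: [0.2, 0.4, -0.6]
gripper_width: 0.0621
finger_force: 0.0
```

Call:
jog_arm([
  {"fingers": 0.46, "linear": [-0.1, -0.3, 0.3], "turn": 0},
  {"fingers": 0.46, "linear": [-0.2, -0.6, 0.6], "turn": 0},
  {"fingers": 0.46, "linear": [-0.2, -0.9, 0.9], "turn": 0},
  {"fingers": 0.46, "linear": [-0.2, -1, 1], "turn": 0},
  {"fingers": 0.46, "linear": [-0.2, -1, 1], "turn": 0},
])

```text
time: 42.5
tcp_pos: [0.5243, 0.1792, 0.3388]
eef_rot: [[-0.188, 0.982, 0.002], [0.982, 0.188, 0.002], [0.001, 0.002, -1.0]]
ft_force: [-0.4, 1.3, 0.1]
gripper_width: 0.0622
finger_force: 0.0
```

Call:
jog_arm([
  {"fingers": 0.46, "linear": [-0.14, -0.4, 0], "turn": 0},
  {"fingers": 0.46, "linear": [-0.14, -0.8, 0], "turn": 0},
  {"fingers": 0.46, "linear": [-0.14, -1, 0], "turn": 0},
  {"fingers": 0.46, "linear": [-0.14, -1, 0], "turn": 0},
])

```text
time: 43.0
tcp_pos: [0.5021, 0.0293, 0.3362]
eef_rot: [[-0.188, 0.982, -0.002], [0.982, 0.188, -0.001], [-0.001, -0.003, -1.0]]
ft_force: [-0.5, 1.1, 0.0]
gripper_width: 0.0629
finger_force: 0.0
```

Run:
```python
from h import *
st(); c=snap("wrist","w9"); parts(c)
d=snap("top","t9"); placed(d,.5534,.3294)
```

```text
43.0 [502.1  29.3 336.2] heading 10.85 j7 11.9 w 0.0629 0.0 [-0.5  1.1  0. ]
1708 rect [501.6 -33. ] [44.2 46.5] 10.9 circ [502.1 -33.1] 23.7 [183 151  82]
z top median 0.0479  pct [0.0427 0.0529] 152
[551.2 329. ] [42.8 41.4] 14.8
```

Call:
jog_arm([
  {"fingers": 0.46, "linear": [0, -0.3, -0.1], "turn": 0},
  {"fingers": 0.46, "linear": [0, -0.428, -0.4], "turn": 0},
  {"fingers": 0.46, "linear": [0, -0.428, -0.7], "turn": 0},
  {"fingers": 0.46, "linear": [0, -0.428, -0.8], "turn": 0},
  {"fingers": 0.46, "linear": [0, -0.428, -0.8], "turn": 0},
])

```text
time: 43.72
tcp_pos: [0.5025, -0.033, 0.2173]
eef_rot: [[-0.192, 0.981, -0.002], [0.981, 0.192, -0.0], [0.0, -0.002, -1.0]]
ft_force: [-0.3, -1.5, 0.1]
gripper_width: 0.062
finger_force: 0.0
```

Call:
jog_arm([
  {"fingers": 0.46, "linear": [0, 0, -0.2], "turn": 0},
  {"fingers": 0.46, "linear": [0, 0, -0.33], "turn": 0},
  {"fingers": 0.46, "linear": [0, 0, -0.33], "turn": 0},
  {"fingers": -1, "linear": [0, 0, -0.33], "turn": 0},
  {"fingers": -1, "linear": [0, 0, -0.33], "turn": 0},
  {"fingers": -1, "linear": [0, 0, -0.33], "turn": 0},
  {"fingers": -1, "linear": [0, 0, -0.33], "turn": 0},
  {"fingers": -1, "linear": [0, 0, -0.33], "turn": 0},
  {"fingers": -1, "linear": [0, 0, -0.2], "turn": 0},
  {"fingers": -1, "linear": [0, 0, 0.1], "turn": 0},
  {"fingers": -1, "linear": [0, 0, 0.27], "turn": 0},
  {"fingers": -1, "linear": [0, 0, 0.27], "turn": 0},
])

```text
time: 45.22
tcp_pos: [0.5041, -0.0345, 0.2605]
eef_rot: [[-0.19, 0.982, 0.005], [0.982, 0.19, 0.001], [0.0, 0.005, -1.0]]
ft_force: [0.1, -0.3, -2.2]
gripper_width: 0.0445
finger_force: 41.5
```

Call:
jog_arm([
  {"fingers": -1, "linear": [-0.05, 0.4, 0], "turn": 0},
  {"fingers": -1, "linear": [-0.1, 0.8, 0], "turn": 0},
  {"fingers": -1, "linear": [-0.13, 1, 0], "turn": 0},
  {"fingers": -1, "linear": [-0.13, 1, 0], "turn": 0},
])

```text
time: 45.72
tcp_pos: [0.4818, 0.1185, 0.2571]
eef_rot: [[-0.195, 0.981, -0.002], [0.981, 0.195, 0.0], [0.0, -0.002, -1.0]]
ft_force: [0.7, -0.7, -1.8]
gripper_width: 0.0444
finger_force: 41.5
```

Call:
jog_arm([
  {"fingers": -1, "linear": [-0.05, 0.4, 0], "turn": 0},
  {"fingers": -1, "linear": [-0.1, 0.8, 0], "turn": 0},
  {"fingers": -1, "linear": [-0.13, 1, 0], "turn": 0},
  {"fingers": -1, "linear": [-0.13, 1, 0], "turn": 0},
])

```text
time: 46.22
tcp_pos: [0.4627, 0.2671, 0.2573]
eef_rot: [[-0.193, 0.981, -0.001], [0.981, 0.193, -0.001], [-0.001, -0.001, -1.0]]
ft_force: [0.4, -0.3, -1.7]
gripper_width: 0.0444
finger_force: 41.5
```

Call:
jog_arm([
  {"fingers": -1, "linear": [0, 0.309, 0], "turn": 0},
  {"fingers": -1, "linear": [0, 0.309, -0.1], "turn": 0},
  {"fingers": -1, "linear": [0, 0.309, -0.4], "turn": 0},
  {"fingers": -1, "linear": [0, 0.309, -0.7], "turn": 0},
  {"fingers": -1, "linear": [0, 0.309, -0.7], "turn": 0},
])

```text
time: 46.85
tcp_pos: [0.4618, 0.308, 0.1503]
eef_rot: [[-0.187, 0.982, -0.005], [0.982, 0.187, -0.006], [-0.005, -0.006, -1.0]]
ft_force: [0.6, -0.6, -1.0]
gripper_width: 0.0448
finger_force: 41.7
```

Call:
jog_arm([
  {"fingers": -1, "linear": [0, 0, -0.3], "turn": 0},
  {"fingers": -1, "linear": [0, 0, -0.5], "turn": 0},
  {"fingers": -1, "linear": [0, 0, -0.6], "turn": 0},
  {"fingers": -1, "linear": [0, 0, -0.65], "turn": 0},
  {"fingers": -1, "linear": [0, 0, -0.7], "turn": 0},
  {"fingers": -1, "linear": [0, 0, -0.74], "turn": 0},
  {"fingers": -1, "linear": [0, 0, -0.77], "turn": 0},
  {"fingers": -1, "linear": [0, 0, -0.77], "turn": 0},
])

```text
time: 47.85
tcp_pos: [0.4636, 0.3119, 0.0378]
eef_rot: [[-0.19, 0.982, 0.0], [0.982, 0.19, 0.0], [0.0, 0.0, -1.0]]
ft_force: [0.1, 0.3, -0.9]
gripper_width: 0.0447
finger_force: 41.9
```

Call:
jog_arm([
  {"fingers": 0.46, "linear": [0, 0, 0], "turn": 0},
  {"fingers": 0.46, "linear": [0, 0, 0], "turn": 0},
  {"fingers": 0.46, "linear": [0, 0, 0], "turn": 0},
  {"fingers": 0.46, "linear": [0, 0, 0.3], "turn": 0},
  {"fingers": 0.46, "linear": [0, 0, 0.7], "turn": 0},
  {"fingers": 0.46, "linear": [0, 0, 1], "turn": 0},
])

```text
time: 48.6
tcp_pos: [0.464, 0.3119, 0.1902]
eef_rot: [[-0.19, 0.982, 0.001], [0.982, 0.19, 0.001], [0.001, 0.002, -1.0]]
ft_force: [0.4, -0.0, -0.2]
gripper_width: 0.0623
finger_force: 0.0
```

Call:
jog_arm([
  {"fingers": 0.46, "linear": [0.1, -0.2, 0.3], "turn": 0},
  {"fingers": 0.46, "linear": [0.2, -0.4, 0.7], "turn": 0},
  {"fingers": 0.46, "linear": [0.2, -0.5, 1], "turn": 0},
  {"fingers": 0.46, "linear": [0.2, -0.5, 1], "turn": 0},
  {"fingers": 0.46, "linear": [0.2, -0.5, 1], "turn": 0},
  {"fingers": 0.46, "linear": [0.2, -0.5, 1], "turn": 0},
])

```text
time: 49.35
tcp_pos: [0.4925, 0.2373, 0.3364]
eef_rot: [[-0.191, 0.982, -0.002], [0.982, 0.191, -0.001], [-0.001, -0.002, -1.0]]
ft_force: [0.5, 0.1, -0.5]
gripper_width: 0.0619
finger_force: 0.0
```

Run:
```python
from h import *
st(); c=snap("wrist","w10")
for n in [(.5534,.3294),(.5708,.2391),(.588,.1488),(.463,.312),(.4804,.2217),(.4979,.1313)]: placed(c,*n)
P=cloud(snap("side","s10"))
```

```text
49.35 [492.5 237.3 336.4] heading 11.02 j7 -7.7 w 0.0619 0.0 [ 0.5  0.1 -0.5]
z top median 0.0493  pct [0.0472 0.0508] 1187
[552.5 327.6] [42.4 40.5] 11.0
z top median 0.0495  pct [0.0476 0.0509] 753
[569.7 239.2] [38.2 41.5] 13.0
z top median 0.0492  pct [0.0444 0.0508] 847
[587.3 150.8] [28.7 60.8] 10.9
z top median 0.0494  pct [0.0479 0.0509] 1092
[462.9 310.7] [43.6 44.1] 11.0
z top median 0.0491  pct [0.0466 0.0506] 584
[480.1 221. ] [21.3 45.4] 10.9
z top median 0.0493  pct [0.0438 0.0508] 367
[496.7 132. ] [27.8 31.2] 11.0
```

View pics/w10.png

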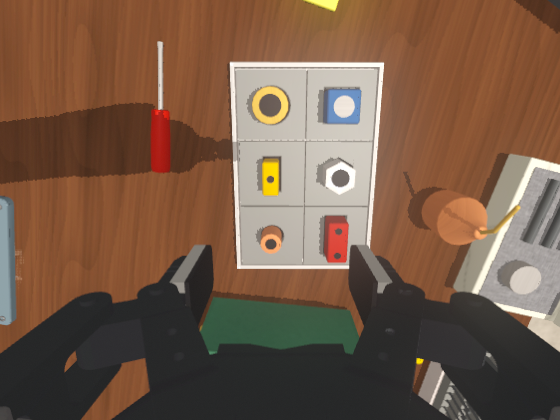

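View pics/s10.png

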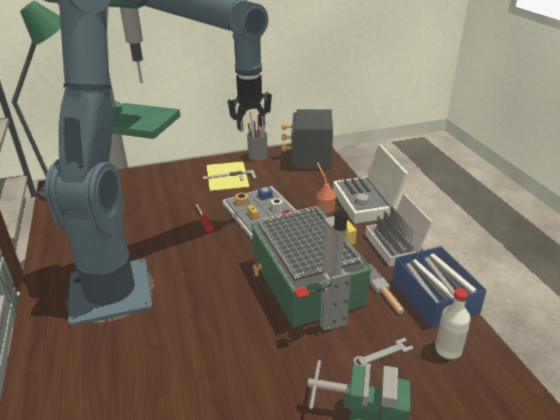

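All six parts are home (tops at 49 mm, square to the nests) and the basket hangs empty. Next the tab; refining its position from the earlier wrist view (red at (174,204)).

Call:
jog_arm([
  {"fingers": -1, "linear": [-0.05, -0.4, 0], "turn": 0},
  {"fingers": -1, "linear": [-0.1, -0.8, 0], "turn": 0},
  {"fingers": -1, "linear": [-0.1, -1, 0], "turn": 0},
  {"fingers": -1, "linear": [-0.1, -1, 0], "turn": 0},
])

```text
time: 49.95
tcp_pos: [0.4783, 0.0844, 0.3376]
eef_rot: [[-0.186, 0.983, -0.0], [0.983, 0.186, -0.0], [-0.0, -0.001, -1.0]]
ft_force: [-0.3, 0.1, 0.5]
gripper_width: -0.0
finger_force: 0.0
```

Call:
jog_arm([
  {"fingers": -1, "linear": [-0.05, -0.4, 0], "turn": 0},
  {"fingers": -1, "linear": [-0.1, -0.8, 0], "turn": 0},
  {"fingers": -1, "linear": [-0.1, -1, 0], "turn": 0},
  {"fingers": -1, "linear": [-0.1, -1, 0], "turn": 0},
])

```text
time: 50.45
tcp_pos: [0.4636, -0.0643, 0.3377]
eef_rot: [[-0.187, 0.982, -0.0], [0.982, 0.187, -0.001], [-0.001, -0.0, -1.0]]
ft_force: [0.9, 0.5, -0.0]
gripper_width: -0.0
finger_force: 0.0
```

Run:
```python
from h import *
def red(c,y0=-.37,y1=-.30):
    P=cloud(c); i=c["img"].astype(int); m=(i[...,0]>110)&(i[...,1]<60)&(i[...,2]<60)&(P[...,1]>y0)&(P[...,1]<y1)&(P[...,0]<.5)&(P[...,0]>.42)
    q=P[m]*1000; print(m.sum(),np.median(q,0).round(1),((np.percentile(q,2,0)+np.percentile(q,98,0))/2).round(1))
st(); red(load("w2")); red(load("top0")); red(load("t9")); red(load("s10")); c=snap("wrist","w11"); red(c)
```

```text
50.45 [463.6 -64.3 337.7] heading 10.79 j7 21.1 w -0.0 0.0 [ 0.9  0.5 -0. ]
874 [ 463.7 -334.3  159.1] [ 463.6 -334.8  158.4]
13 [ 472.5 -360.2    1.4] [ 476.7 -343.3   76.8]
29 [ 466.6 -345.7  153.4] [ 473.  -343.9   79.4]
4 [ 466.7 -350.6  156. ] [ 472.3 -329.3  134.2]
  return _methods._mean(a, axis=axis, dtype=dtype,
  ret = um.true_divide(
Traceback (most recent call last):
IndexError: index -1 is out of bounds for axis 0 with size 0
```

Call:
jog_arm([
  {"fingers": -1, "linear": [-0.02, -0.4, 0], "turn": 0},
  {"fingers": -1, "linear": [-0.02, -0.8, 0], "turn": 0},
  {"fingers": -1, "linear": [-0.02, -1, 0], "turn": 0},
  {"fingers": -1, "linear": [-0.02, -1, 0], "turn": 0},
])

```text
time: 51.0
tcp_pos: [0.4609, -0.2135, 0.3374]
eef_rot: [[-0.189, 0.982, -0.001], [0.982, 0.189, -0.001], [-0.001, -0.001, -1.0]]
ft_force: [-0.5, 0.8, 0.0]
gripper_width: 0.0004
finger_force: 0.0
```

Call:
jog_arm([
  {"fingers": -1, "linear": [0, -0.4, 0], "turn": 0},
  {"fingers": -1, "linear": [0, -0.81, 0], "turn": 0},
  {"fingers": -1, "linear": [0, -0.81, -0.3], "turn": 0},
  {"fingers": -1, "linear": [0, -0.81, -0.7], "turn": 0},
  {"fingers": -1, "linear": [0, -0.81, -0.95], "turn": 0},
  {"fingers": -1, "linear": [0, -0.81, -0.95], "turn": 0},
  {"fingers": -1, "linear": [0, -0.81, -0.95], "turn": 0},
])

```text
time: 51.88
tcp_pos: [0.4621, -0.3339, 0.1966]
eef_rot: [[-0.192, 0.981, 0.002], [0.981, 0.192, -0.0], [-0.001, 0.001, -1.0]]
ft_force: [0.4, 0.0, 0.4]
gripper_width: 0.0002
finger_force: 0.0
```

Call:
jog_arm([
  {"fingers": -1, "linear": [0, 0, -0.1], "turn": 0},
  {"fingers": -1, "linear": [0, 0, -0.17], "turn": 0},
  {"fingers": -1, "linear": [0, 0, -0.22], "turn": 0},
  {"fingers": -1, "linear": [0, 0, -0.26], "turn": 0},
  {"fingers": -1, "linear": [0, 0, -0.26], "turn": 0},
])

```text
time: 52.5
tcp_pos: [0.4605, -0.3347, 0.1559]
eef_rot: [[-0.19, 0.982, -0.0], [0.982, 0.19, -0.0], [-0.0, -0.0, -1.0]]
ft_force: [0.0, 0.5, 0.0]
gripper_width: 0.0002
finger_force: 0.0
```

Call:
jog_arm([
  {"fingers": -1, "linear": [0, 0, -0.04], "turn": 0},
  {"fingers": -1, "linear": [0, 0, -0.08], "turn": 0},
  {"fingers": -1, "linear": [0, 0, -0.12], "turn": 0},
  {"fingers": -1, "linear": [0, 0, -0.14], "turn": 0},
  {"fingers": -1, "linear": [0, 0, -0.14], "turn": 0},
  {"fingers": -1, "linear": [0, 0, -0.14], "turn": 0},
])

```text
time: 53.25
tcp_pos: [0.4606, -0.3347, 0.1355]
eef_rot: [[-0.19, 0.982, 0.0], [0.982, 0.19, -0.0], [-0.0, 0.0, -1.0]]
ft_force: [-0.5, 0.0, 1.6]
gripper_width: -0.0002
finger_force: 0.7
```

Run:
```python
from h import *
st(); c=snap("side","s12"); P=cloud(c); print(P[230:280:8,300,2].round(3));
```

```text
53.25 [ 460.6 -334.7  135.5] heading 10.95 j7 71.5 w -0.0002 0.7052872935310006 [-0.5  0.   1.6]
[0.364 0.345 0.323 0.3   0.275 0.234 0.214]
```

View pics/s12.png

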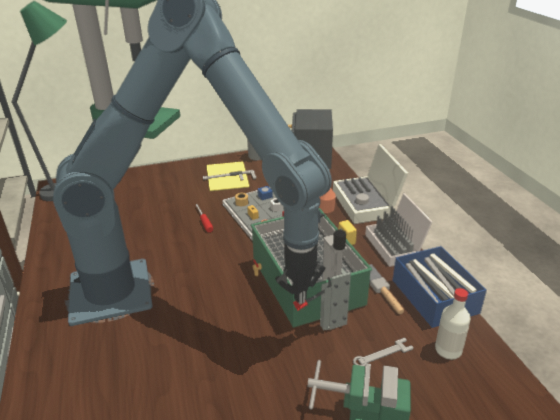

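The knob has come down to (340,235), so the basket is sinking; I hold the tab down longer.

Call:
jog_arm([
  {"fingers": -1, "linear": [0, 0, -0.01], "turn": 0},
  {"fingers": -1, "linear": [0, 0, -0.01], "turn": 0},
  {"fingers": -1, "linear": [0, 0, -0.01], "turn": 0},
  {"fingers": -1, "linear": [0, 0, -0.01], "turn": 0},
  {"fingers": -1, "linear": [0, 0, -0.01], "turn": 0},
  {"fingers": -1, "linear": [0, 0, -0.01], "turn": 0},
  {"fingers": -1, "linear": [0, 0, -0.01], "turn": 0},
  {"fingers": -1, "linear": [0, 0, -0.01], "turn": 0},
  {"fingers": -1, "linear": [0, 0, -0.01], "turn": 0},
  {"fingers": -1, "linear": [0, 0, -0.01], "turn": 0},
  {"fingers": -1, "linear": [0, 0, -0.01], "turn": 0},
  {"fingers": -1, "linear": [0, 0, -0.01], "turn": 0},
  {"fingers": -1, "linear": [0, 0, -0.01], "turn": 0},
  {"fingers": -1, "linear": [0, 0, -0.01], "turn": 0},
  {"fingers": -1, "linear": [0, 0, -0.01], "turn": 0},
  {"fingers": -1, "linear": [0, 0, -0.01], "turn": 0},
  {"fingers": -1, "linear": [0, 0, -0.01], "turn": 0},
  {"fingers": -1, "linear": [0, 0, -0.01], "turn": 0},
])

```text
time: 55.55
tcp_pos: [0.4605, -0.3347, 0.1339]
eef_rot: [[-0.19, 0.982, 0.0], [0.982, 0.19, -0.0], [-0.0, -0.0, -1.0]]
ft_force: [0.1, -0.8, 1.0]
gripper_width: -0.0002
finger_force: 0.6
```

Run:
```python
from h import *
st(); c=snap("side","s13"); P=cloud(c)
for v in range(225,275,4): print(v,P[v,339].round(3),c["img"][v,339])
```

```text
55.55 [ 460.5 -334.7  133.9] heading 10.96 j7 71.5 w -0.0002 0.5982687883079052 [ 0.1 -0.8  1. ]
225 [0.718 0.029 0.052] [139 117  64]
229 [0.719 0.03  0.035] [118 112  79]
233 [ 0.652 -0.119  0.137] [ 88 115  93]
237 [ 0.649 -0.126  0.129] [118 114 106]
241 [ 0.651 -0.125  0.113] [106 102  96]
245 [ 0.65  -0.129  0.102] [105 101  94]
249 [ 0.651 -0.128  0.087] [104 101  94]
253 [ 0.567 -0.313  0.231] [55 54 51]
257 [ 0.561 -0.328  0.231] [58 56 53]
261 [ 0.56  -0.33   0.221] [48 47 43]
265 [ 0.562 -0.328  0.207] [47 45 41]
269 [ 0.562 -0.329  0.194] [48 48 44]
273 [ 0.568 -0.318  0.172] [113 109 102]
```

Knob top is back at 0.231 m: the basket is down. Releasing the tab and rising clear.

Call:
jog_arm([
  {"fingers": -1, "linear": [0, 0, 0.1], "turn": 0},
  {"fingers": -1, "linear": [0, 0, 0.25], "turn": 0},
  {"fingers": -1, "linear": [0, 0, 0.5], "turn": 0},
  {"fingers": -1, "linear": [-0.1, 0, 1], "turn": 0},
  {"fingers": -1, "linear": [-0.1, 0, 1], "turn": 0},
  {"fingers": -1, "linear": [-0.1, 0, 1], "turn": 0},
])

```text
time: 56.35
tcp_pos: [0.4459, -0.3345, 0.2847]
eef_rot: [[-0.19, 0.982, 0.002], [0.982, 0.19, 0.0], [-0.0, 0.002, -1.0]]
ft_force: [0.5, 1.2, -0.5]
gripper_width: -0.0
finger_force: 0.0
```

Run:
```python
from h import *
st(); c=snap("side","s14"); P=cloud(c)
d=snap("top","t14")
i=c["img"].astype(int); m=(i[...,0]>150)&(i[...,1]<60)&(P[...,1]<-.3)&(P[...,0]<.52)&(P[...,2]>.05); print("tab",m.sum(),np.median(P[m],0).round(3))
print("knob",P[257,339].round(3))
for n in [(.5534,.3294),(.5708,.2391),(.588,.1488),(.463,.312),(.4804,.2217),(.4979,.1313)]: placed(d,*n)
h=np.hstack([c["img"][150:350,200:400,::-1],d["img"][150:350,185:385,::-1]]); cv2.imwrite("pics/m14.png",cv2.resize(h,None,fx=2,fy=2))
```

```text
56.35 [ 445.9 -334.5  284.7] heading 10.97 j7 64.3 w -0.0 0.0 [ 0.5  1.2 -0.5]
tab 0 [nan nan nan]
knob [ 0.561 -0.329  0.232]
z top median 0.0479  pct [0.0432 0.053 ] 152
[551.2 329.2] [42.1 41.7] 10.3
z top median 0.0479  pct [0.0412 0.0529] 111
[568.2 240.4] [35.6 36.6] 62.6
z top median 0.0469  pct [0.0417 0.0521] 147
[586.4 149.7] [28.4 59.2] 10.5
z top median 0.0483  pct [0.0424 0.0532] 138
[463.  313.2] [41.1 37.2] 89.3
z top median 0.0476  pct [0.0419 0.054 ] 88
[477.9 222. ] [21.9 42.2] 10.6
z top median 0.0472  pct [0.0428 0.0534] 60
[495.9 130.7] [23.9 23.8] 44.4
  return _methods._mean(a, axis=axis, dtype=dtype,
  ret = um.true_divide(
```

View pics/m14.png

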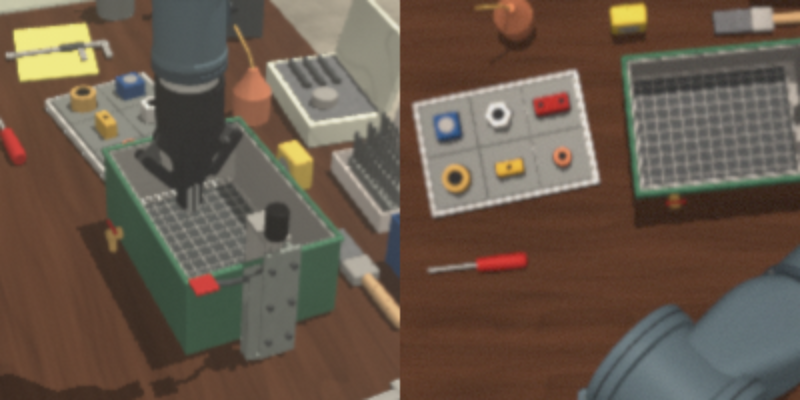

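The basket is down, the red tab is back up at (204,285), all six parts sit in their nests and the gripper is clear. Handing in.

```bash
python3 -c "
from cell import *
print(hand_in())"
```

```text
the job is handed in; nothing more can be done
None
```

The job is handed in: all six parts are home in their own nests, the basket is down with the pawl tab back up, and the bystanders were not touched; `hand_in()` returned no verdict.

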